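Run the toroid coils through the rocker feeder

ROBOT

A 6-joint arm with a two-finger parallel gripper is mounted at the origin on a cart in front of the work surface, level with it; the furniture and walls round the work are solid. World frame = base frame: x ahead of the robot, y to its left, z up, the work surface at z = 0. Lengths are in m, angles in degrees, forces in N, time in s.
With the tool pointing down it reaches from about 0.4 to 0.825 m from the base axis. Payload 7 kg.
Tool frame: the origin (TCP) lies midway between the tips of the shut fingers; the grasp point (between the pads) lies 19 mm behind it; z points along the fingers, y is the direction in which the jaws open and shut (so a half turn about z gives the same grasp; the last joint's range is limited). The gripper opens to 88 mm and grips with 3 to 60 N. Pads are 19 mm wide; open, the fingers measure 130 mm over their backs; the gripper's body (78 mm by 193 mm) begins 47 mm behind the grasp point.
Start: joints at [-53.222, 20.546, 0.682, 0, -70.136, -16.507], TCP at [0.234, -0.633, 0.195] pointing down, gripper open.
Joint ranges: [-176.03, 176.03], [-82.01, 121.73], [-58.28, 71.71], [-173.87, 95.51], [-174.79, -0.11], [-173.66, 173.66]. Speed limits (degrees/s): [136.94, 136.94, 172.46, 180, 180, 180].

INTERFACE

Orientations are given as [roll, pitch, yaw] about the fixed x, y, z axes, in that order (R = Rz(yaw) Ry(pitch) Rx(roll)).
In Python, from plant import r gives the robot as it stands.
- The arm moves only by the tool carry_out, never from a script. Its argument "motion" is one flat list of numbers, 7 for each row, row after row: the turn, a rotation vector about the tool's x, y, z in degrees, then the shift along the tool's x, y, z in cm, then the finger opening in cm, from 0 to 8.76. A call has 1 to 20 rows; each row shifts and turns the commanded pose from where the row before left it, along the tool's axes as they then stand; what a row does not reach is not made up. A row lasts 1/12 s, in which the tool goes at most 41.7 mm and 7.16 degrees, less where a joint would pass 70% of its speed; a pose out of reach is approached as far as the arm can. A call is refused whole if a number of a shift passes 4.17 or a number of a turn 7.16, either way. A call with a gripper value outside its range is refused whole. The fingers move at their own pace and stop on an object; "grip_force" is the grip in N (left out, the last holds). Time passes only in rows, so rows that do not move let the fingers close. It gives the time, the measured TCP pose, the force and the opening at its end, in the units of the state.
- r.get_state(): the state, without advancing time (a new reading comes with each control period).
- r.capture(name): name is "scene" or "top"; returns a dict with "pixels" (384x512x3 uint8, red, green, blue), "K" (3x3 intrinsics, pixels), "R" (3x3) and "t" (3): a world point X has camera coordinates R X + t. Camera axes: x right, y down, z forward; pixel columns grow to the right and rows downward; lengths in m; the calibration is good to about 2 mm. A picture is of the moment at which its call begins. There is no depth.
- r.close_job(): hands the job in, once; it reports no verdict.
The state is a dict: "time_s": time; "joints": joint angles; "qd": joint speeds; "joint_torque": joint torques, N m; "tcp_pos": TCP position; "eef_rot": TCP orientation; "contact_force": force on the tool from outside, world axes, zero at the start; "moment": the same for the moment, N m; "gripper_width": finger opening in m.
Only numpy, scipy, OpenCV 4.12 (cv2) and the standard library are available. Lean on these libraries where they do the work, as an engineer would, in place of code of your own. Each camera call takes 0.05 s, during which the arm holds its last target. There are 200 camera calls.

TASK

Switch the coil feeder on by flipping the bat toggle on the switch box over its centre, away from the robot. Then feed every toroid coil lying on the plate through the feeder, one at a time: set it on the rocker tray and let its own weight tip it into the hooded feed lane - do not push the rocker down with the gripper, and do not push coils in by hand. When all the coils are in, turn the feeder's lock collar counterclockwise (seen from above) fully to its stop so that its arm lies over the rocker's tail, and only then flip the toggle back towards the robot; leave the solder reel, the tape roll and the screwdriver where they are.

Things in the scene. Friction and masses are not known exactly. Their poses are not given: they have to be found in the camera images.
- coil_0: toroid inductor coil, a flat copper-wound ring 38-40 mm across and 14 mm high (solid disc of radius 19 mm for contact, the windings show up to 17 mm), 30 g, lying flat. Origin: centre of its underside, z up. Three to five of the five coils are present, the rest are None. They start on the aluminium plate, whose top is at z = 0.064
- coil_1: toroid inductor coil, a flat copper-wound ring 38-40 mm across and 14 mm high (solid disc of radius 19 mm for contact, the windings show up to 17 mm), 30 g, lying flat. Origin: centre of its underside, z up. Three to five of the five coils are present, the rest are None. They start on the aluminium plate, whose top is at z = 0.064
- coil_2: toroid inductor coil, a flat copper-wound ring 38-40 mm across and 14 mm high (solid disc of radius 19 mm for contact, the windings show up to 17 mm), 30 g, lying flat. Origin: centre of its underside, z up. Three to five of the five coils are present, the rest are None. They start on the aluminium plate, whose top is at z = 0.064
- coil_3: toroid inductor coil, a flat copper-wound ring 38-40 mm across and 14 mm high (solid disc of radius 19 mm for contact, the windings show up to 17 mm), 30 g, lying flat. Origin: centre of its underside, z up. Three to five of the five coils are present, the rest are None. They start on the aluminium plate, whose top is at z = 0.064
- coil_4: toroid inductor coil, a flat copper-wound ring 38-40 mm across and 14 mm high (solid disc of radius 19 mm for contact, the windings show up to 17 mm), 30 g, lying flat. Origin: centre of its underside, z up. Three to five of the five coils are present, the rest are None. They start on the aluminium plate, whose top is at z = 0.064
- feeder: fixed grey coil feeder, 424 x 96 mm. Origin: on the plate (z = 0.064) straight below the rocker's pivot; local +x points from pivot to feed lane (roughly towards the robot's right), z up. The rocker hangs between cheeks at local x -15..15, y +-41 mm, 120 mm high. Post of the lock collar at local x = -100 mm. A clear hood, 101 mm high, covers local x 92 to 288 mm: coils enter only off the rocker
- catch (a point): centre of the feed lane's floor, at feeder local (0.168, 0, 0.031), axes as the feeder. The lane is 234 mm long in x and 62 mm wide in y, with a slick white floor sloping 10 degrees down to its closed far end at +x, walled in below the hood; coils queue up in it. A coil is in it when its origin is within 120 mm (x) and 34 mm (y) of this point and less than 45 mm above it
- rocker (a joint): rocker tray on a level hinge along feeder local y, 116 mm above the plate. 0 = level, its rest (a counterweight holds it with about 4.5 mN m); 0.85 rad = front edge tipped down towards +x. It swings freely: a 30 g coil set on the landing tips it and slides off into the feed lane, then the rocker comes back level by itself within about 1.5 s
- landing (a point): where to set a coil's centre on the rocker's flat top (10 mm off will do); feeder local (0.045, 0, 0.120) when level. Top: 58 mm wide in y, with a curb along each side 3 mm thick, 5 mm high, 52 mm apart inside; front edge at local x 76 mm, tail end at -55 mm. Hold the coil by its upper 6 mm, fingers across local y, so that the fingertips clear the curbs
- lock_ring (a joint): captive knurled steel lock collar on a vertical post: 0 to 1.4 rad, growing counterclockwise from above. It starts unlocked (0 to 0.2), its arm out sideways; at 1.4, its stop, the arm lies along feeder +x over the rocker's tail and bars it from tipping. It stays where it is left and needs about 0.03 N m. Locked counts from 1.25
- ring_grip (a point): on the collar's axis at the height to grip: feeder local (-0.100, 0, 0.144). The collar is a cylinder of 38 mm diameter from 122 to 152 mm above the plate; its arm (14 mm wide, 57 mm out from the axis) lies 124 to 130 mm above the plate, so fingertips 133 mm or more above the plate pass over it
- switch_box: fixed grey switch box 90 (local x) x 64 x 28 mm with a bat toggle on top. Origin: centre of its underside, on the plate; local +x points away from the robot and is the on side (a small dark dot lies there). The bat's pivot is at local (0, 0, 0.032), its axis along local y; nothing but the bat stands above 34 mm
- bat_toggle (a joint): lean of the bat (starts off): -0.45 rad = fully towards the robot (off, local -x), +0.45 = fully away (on, local +x). Over-centre: once past upright it goes over by itself. The bat is 48 mm long from the pivot, 8 mm thick, with an 11 mm ball end; about 1.3 N moves it when pushed 20 mm above the pivot. On counts from +0.35, off from -0.35
- bat_tip (a point): centre of the bat's ball end, 43 mm from the pivot along the bat
- solder_reel: bystander: reel of solder wire standing on its flange, 61 mm across, 42 mm high; origin at the centre of its underside. Leave it alone
- tape: bystander: roll of clear tape lying flat, 60 mm across, 18 mm high; origin at the centre of its underside. Leave it alone
- screwdriver: bystander: screwdriver lying flat, 141 mm long along its y, 20 mm wide, 19 mm high; origin near its middle. Leave it alone

How it is judged (in metres and radians):
On the way, in this order (a step that is already met when the one before it is completed fails the run):
1. the bat toggle is flipped over to on, away from the robot (value of joint bat_toggle above 0.35 rad), for 0.2 s.
2. every coil present is in the feed lane, with the toggle on and the rocker back level (x of coil_0 in the frame of catch between -0.12 and 0.12 m and y of coil_0 in the frame of catch between -0.034 and 0.034 m and z of coil_0 in the frame of catch between -0.045 and 0.045 m and x of coil_1 in the frame of catch between -0.12 and 0.12 m and y of coil_1 in the frame of catch between -0.034 and 0.034 m and z of coil_1 in the frame of catch between -0.045 and 0.045 m and x of coil_2 in the frame of catch between -0.12 and 0.12 m and y of coil_2 in the frame of catch between -0.034 and 0.034 m and z of coil_2 in the frame of catch between -0.045 and 0.045 m and x of coil_3 in the frame of catch between -0.12 and 0.12 m and y of coil_3 in the frame of catch between -0.034 and 0.034 m and z of coil_3 in the frame of catch between -0.045 and 0.045 m and x of coil_4 in the frame of catch between -0.12 and 0.12 m and y of coil_4 in the frame of catch between -0.034 and 0.034 m and z of coil_4 in the frame of catch between -0.045 and 0.045 m and value of joint bat_toggle above 0.35 rad and value of joint rocker below 0.1 rad), for 0.2 s.
3. the lock collar is turned to its stop while the toggle is still on (x of coil_0 in the frame of catch between -0.12 and 0.12 m and y of coil_0 in the frame of catch between -0.034 and 0.034 m and z of coil_0 in the frame of catch between -0.045 and 0.045 m and x of coil_1 in the frame of catch between -0.12 and 0.12 m and y of coil_1 in the frame of catch between -0.034 and 0.034 m and z of coil_1 in the frame of catch between -0.045 and 0.045 m and x of coil_2 in the frame of catch between -0.12 and 0.12 m and y of coil_2 in the frame of catch between -0.034 and 0.034 m and z of coil_2 in the frame of catch between -0.045 and 0.045 m and x of coil_3 in the frame of catch between -0.12 and 0.12 m and y of coil_3 in the frame of catch between -0.034 and 0.034 m and z of coil_3 in the frame of catch between -0.045 and 0.045 m and x of coil_4 in the frame of catch between -0.12 and 0.12 m and y of coil_4 in the frame of catch between -0.034 and 0.034 m and z of coil_4 in the frame of catch between -0.045 and 0.045 m and value of joint bat_toggle above 0.35 rad and value of joint lock_ring above 1.25 rad), for 0.2 s.
At the end, for the whole second after the job is handed in: every coil present lies in the feed lane (within 120 mm along, 34 mm across and 45 mm above its floor's centre), the rocker is level (under 0.1 rad), the lock collar is at its stop (over 1.25 of 1.4 rad) and the toggle is fully back towards the robot (under -0.35 rad) (x of coil_0 in the frame of catch between -0.12 and 0.12 m and y of coil_0 in the frame of catch between -0.034 and 0.034 m and z of coil_0 in the frame of catch between -0.045 and 0.045 m and x of coil_1 in the frame of catch between -0.12 and 0.12 m and y of coil_1 in the frame of catch between -0.034 and 0.034 m and z of coil_1 in the frame of catch between -0.045 and 0.045 m and x of coil_2 in the frame of catch between -0.12 and 0.12 m and y of coil_2 in the frame of catch between -0.034 and 0.034 m and z of coil_2 in the frame of catch between -0.045 and 0.045 m and x of coil_3 in the frame of catch between -0.12 and 0.12 m and y of coil_3 in the frame of catch between -0.034 and 0.034 m and z of coil_3 in the frame of catch between -0.045 and 0.045 m and x of coil_4 in the frame of catch between -0.12 and 0.12 m and y of coil_4 in the frame of catch between -0.034 and 0.034 m and z of coil_4 in the frame of catch between -0.045 and 0.045 m and value of joint bat_toggle below -0.35 rad and value of joint lock_ring above 1.25 rad and value of joint rocker below 0.1 rad); the robot touches nothing.
It fails at once if a coil gets into the feed lane while the toggle is off and the collar not yet locked (value of joint bat_toggle below -0.2 rad and value of joint lock_ring below 1.1 rad and ((x of coil_0 in the frame of catch between -0.12 and 0.12 m and y of coil_0 in the frame of catch between -0.034 and 0.034 m and z of coil_0 in the frame of catch between -0.045 and 0.045 m) or (x of coil_1 in the frame of catch between -0.12 and 0.12 m and y of coil_1 in the frame of catch between -0.034 and 0.034 m and z of coil_1 in the frame of catch between -0.045 and 0.045 m) or (x of coil_2 in the frame of catch between -0.12 and 0.12 m and y of coil_2 in the frame of catch between -0.034 and 0.034 m and z of coil_2 in the frame of catch between -0.045 and 0.045 m) or (x of coil_3 in the frame of catch between -0.12 and 0.12 m and y of coil_3 in the frame of catch between -0.034 and 0.034 m and z of coil_3 in the frame of catch between -0.045 and 0.045 m) or (x of coil_4 in the frame of catch between -0.12 and 0.12 m and y of coil_4 in the frame of catch between -0.034 and 0.034 m and z of coil_4 in the frame of catch between -0.045 and 0.045 m))).
It fails at once if the fingers push a coil inside the feed lane (((x of coil_0 in the frame of catch between -0.12 and 0.12 m and y of coil_0 in the frame of catch between -0.034 and 0.034 m and z of coil_0 in the frame of catch between -0.045 and 0.045 m) and contact force between the fingers and coil_0 above 0.5 N) or ((x of coil_1 in the frame of catch between -0.12 and 0.12 m and y of coil_1 in the frame of catch between -0.034 and 0.034 m and z of coil_1 in the frame of catch between -0.045 and 0.045 m) and contact force between the fingers and coil_1 above 0.5 N) or ((x of coil_2 in the frame of catch between -0.12 and 0.12 m and y of coil_2 in the frame of catch between -0.034 and 0.034 m and z of coil_2 in the frame of catch between -0.045 and 0.045 m) and contact force between the fingers and coil_2 above 0.5 N) or ((x of coil_3 in the frame of catch between -0.12 and 0.12 m and y of coil_3 in the frame of catch between -0.034 and 0.034 m and z of coil_3 in the frame of catch between -0.045 and 0.045 m) and contact force between the fingers and coil_3 above 0.5 N) or ((x of coil_4 in the frame of catch between -0.12 and 0.12 m and y of coil_4 in the frame of catch between -0.034 and 0.034 m and z of coil_4 in the frame of catch between -0.045 and 0.045 m) and contact force between the fingers and coil_4 above 0.5 N)).
It fails at once if the gripper pushes on the rocker with more than 6 N (contact force between the fingers and rocker above 6 N).
It fails at once if the solder reel, the tape roll or the screwdriver is moved more than 30 mm (distance of any of solder_reel, tape, screwdriver from where it was at the start of the episode above 0.03 m).
Of coil_0, coil_1, coil_2, coil_3, coil_4 only 3 to 5 are there at a start; the rules pass over those that are not, and their reading is None.
At some moment in a run one of coil_0, coil_1, coil_2, coil_3, coil_4 may be knocked a few centimetres aside while the robot is not near it.
It also fails if it takes over 210 s, if anything falls off the work surface, if the arm or the gripper's body presses on something with over 40 N, if the wrist force passes 120 N, or if a joint passes its speed limit or range.

## Working session

There is one attempt and no reset: what is moved stays moved. The work goes in short steps, Python scripts to look and compute and a tool call to move; the robot and the scene stay as the last step left them, time stands still between calls to the robot, and variables do not carry over. Pictures are saved under pics/ and viewed, about 12 in all and at most 16, crops included, and the job is handed in when it is done.

Besides the shell and the picture viewer there is one more tool, called after "Call:" as a command line: name --argument value ..., lists and objects as JSON in quotes. carry_out: Moves the arm, as the interface text tells. Its arguments: {"type":"object","properties":{"motion":{"type":"array"},"grip_force":{"type":"number"}},"required":["motion"]}

```bash
mkdir -p pics
cat > h.py <<'E'
import numpy as np, cv2
from plant import r
def snap(cam,name=None):
    c=r.capture(cam)
    if name: cv2.imwrite(f'pics/{name}.png',cv2.cvtColor(c['pixels'],cv2.COLOR_RGB2BGR))
    return c
def ray(c,u,v,z):
    R=np.array(c['R']);t=np.array(c['t']);K=np.array(c['K'])
    d=R.T@np.linalg.solve(K,[u,v,1.]);o=-R.T@t
    return o+d*(z-o[2])/d[2]
def proj(c,X):
    p=np.array(c['K'])@(np.array(c['R'])@np.array(X)+np.array(c['t']));return p[:2]/p[2]
E
python3 - <<'E'
from h import *
import pickle
for n in('top','scene'):
    c=snap(n,n+'0');pickle.dump(c,open(n+'0.pkl','wb'))
    print(n,np.round(-np.array(c['R']).T@c['t'],3),np.round(c['R'],3).tolist(),np.array(c['K'])[0])
    cv2.imwrite(f'pics/{n}0b.png',cv2.resize(cv2.imread(f'pics/{n}0.png'),(800,600),interpolation=cv2.INTER_CUBIC))
print(r.get_state())
E
```

```text
top [ 0.477 -0.021  1.254] [[0.014, -1.0, -0.007], [-0.999, -0.013, -0.053], [0.053, 0.008, -0.999]] [384.17996189   0.         256.61821244]
scene [0.056 0.829 0.59 ] [[-0.872, -0.49, 0.016], [-0.215, 0.352, -0.911], [0.441, -0.798, -0.412]] [348.69016204   0.         260.5577747 ]
{'time_s': 0.1, 'joints': array([-5.32207203e+01,  2.05851877e+01,  6.39571936e-01, -1.76060480e-02,
       -7.01376761e+01, -1.65069907e+01]), 'qd': array([ 0.06177936, -0.09202907,  0.1942293 ,  0.11599909, -0.0409435 ,
        0.13199035]), 'joint_torque': array([-1.26188821e-03, -5.84164310e+01,  2.93749791e+01,  7.01554924e+00,
        1.01432964e-02, -5.50372965e-05]), 'tcp_pos': array([ 0.23367316, -0.63273763,  0.1937452 ]), 'eef_rot': array([ 1.79915438e+02, -7.79827692e-03, -1.59733699e+02]), 'contact_force': array([-0.52691507, -0.03742709, -0.91437487]), 'moment': array([-0.01966025,  0.01672541,  0.05965257]), 'gripper_width': 0.08744002406657211}
```

View pics/top0b.png

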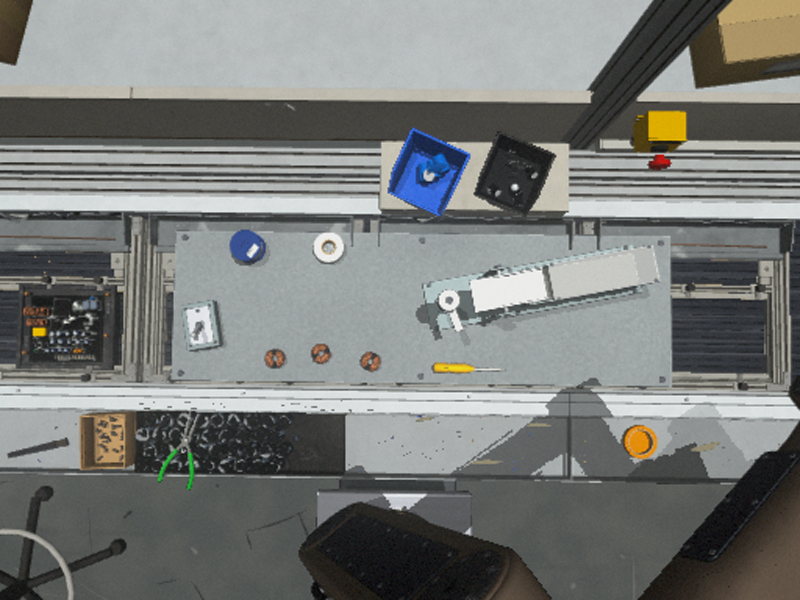

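View pics/scene0b.png

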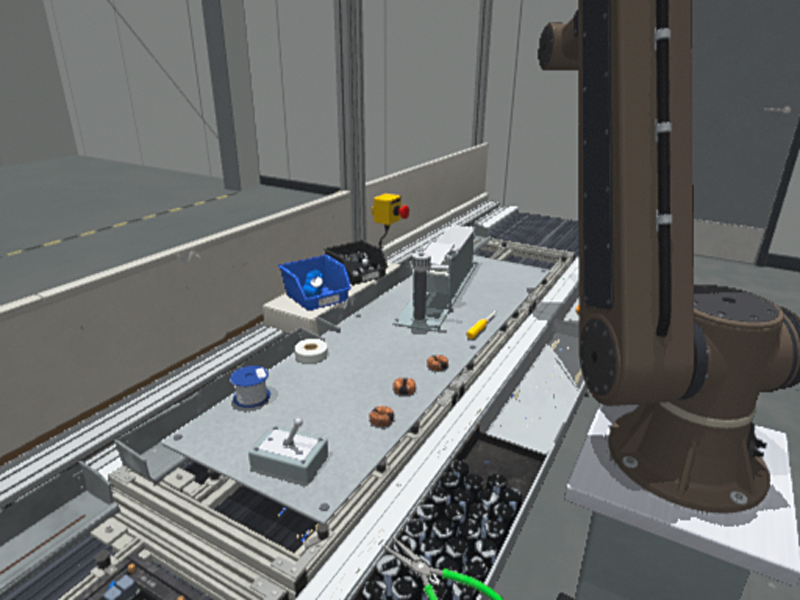

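Top view (800x600 coordinates): three coils at (275,358), (320,353), (371,361), switch box at (201,326), collar at (449,300), white rocker top at about (510,290), hood to the right of x=548, screwdriver at (465,368), reel at (248,247) and tape at (328,247). I'll measure these.

```bash
cat > coils.py <<'E'
from h import *
def coils(c):
    im=cv2.cvtColor(c['pixels'],cv2.COLOR_RGB2HSV); h,s,v=cv2.split(im)
    m=((h<14)&(s>90)).astype(np.uint8)*255
    R0=np.zeros_like(m);R0[150:246,112:430]=255;m&=R0
    m=cv2.morphologyEx(m,cv2.MORPH_CLOSE,np.ones((5,5),np.uint8))
    out=[]
    for q in cv2.findContours(m,0,2)[0]:
        if cv2.contourArea(q)<40: continue
        (u,w),rad=cv2.minEnclosingCircle(q)
        out.append((np.round(ray(c,u,w,.073),4)[:2].tolist(),round(u,1),round(w,1),round(rad,1)))
    return out
E
python3 - <<'E'
from coils import *
import pickle
c=pickle.load(open('top0.pkl','rb'));print(coils(c))
im=cv2.cvtColor(c['pixels'],cv2.COLOR_RGB2BGR)
a=cv2.resize(im[145:225,260:430],(800,376),interpolation=cv2.INTER_CUBIC)
b=cv2.resize(im[185:232,110:150],(190,223),interpolation=cv2.INTER_CUBIC)
o=np.zeros((600,800,3),np.uint8);o[:376]=a;o[377:600,:190]=b
d=pickle.load(open('scene0.pkl','rb'));e=cv2.cvtColor(d['pixels'],cv2.COLOR_RGB2BGR)
o[377:600,200:460]=cv2.resize(e[260:315,155:219],(260,223),interpolation=cv2.INTER_CUBIC)
o[377:600,470:770]=cv2.resize(e[140:220,240:348],(300,223),interpolation=cv2.INTER_CUBIC)
cv2.imwrite('pics/z1.png',o)
E
```

```text
[([0.4244, 0.0472], 236.9, 230.8, 5.9), ([0.4278, 0.2362], 175.4, 228.8, 6.0), ([0.4387, 0.1445], 205.3, 225.7, 5.8)]
```

View pics/z1.png

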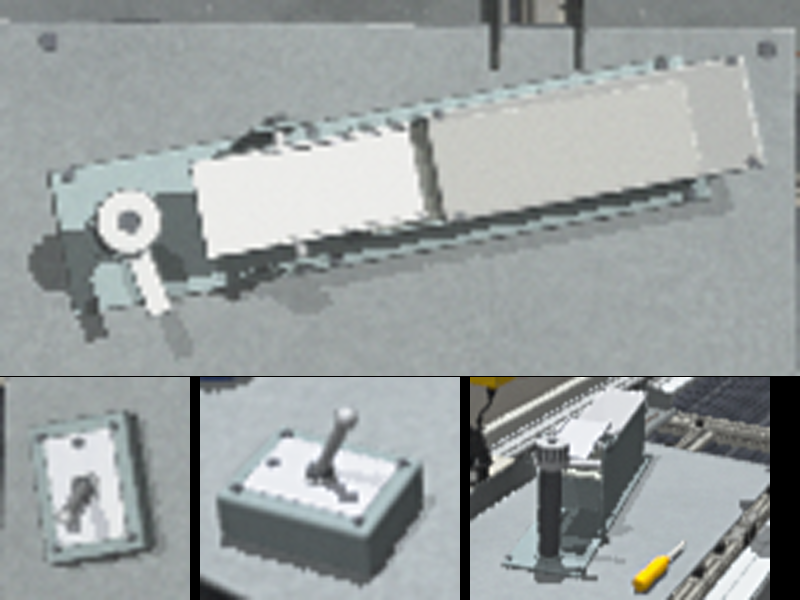

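Run:
```python
from h import *
import pickle
c=pickle.load(open('top0.pkl','rb'))
f=lambda x,y,z:ray(c,260+x/4.706,145+y/4.7,z)
P=[f(x,y,.184) for x,y in[(192,163),(412,125),(438,217),(210,258)]]
tail=(P[0]+P[3])/2;fr=(P[1]+P[2])/2
print('len',np.linalg.norm(fr-tail),'w',np.linalg.norm(P[0]-P[3]),np.linalg.norm(P[1]-P[2]))
d=fr-tail;print('yaw rocker',np.degrees(np.arctan2(d[1],d[0])),tail,fr)
col=f(128,221,.216);d2=fr-col;print('col',col,'yaw',np.degrees(np.arctan2(d2[1],d2[0])),'dist(176)',np.linalg.norm(d2))
# base edge lines z~.067
B=[f(x,y,.07) for x,y in[(50,180),(742,57)]];e=B[1]-B[0];print('yaw base',np.degrees(np.arctan2(e[1],e[0])))
g=lambda x,y,z:ray(c,110+x/4.75,185+(y-377)/4.745,z)
Q=[g(x,y,.092) for x,y in[(35,425),(128,412),(140,550),(52,562)]]
print('box',np.mean(Q,0),[np.linalg.norm(Q[i]-Q[i-1]) for i in range(4)])
for a,b in((3,0),(2,1)):
    e=Q[b]-Q[a];print('boxyaw',np.degrees(np.arctan2(e[1],e[0])))
print('ball top',g(72,515,.064+.032+.039))
# tri from scene
d_=pickle.load(open('scene0.pkl','rb'))
def tri(a,b):
    M=[]
    for cc,p in((c,a),(d_,b)):
        Pm=np.array(cc['K'])@np.c_[np.array(cc['R']),np.array(cc['t'])];M.append(Pm)
    X=cv2.triangulatePoints(M[0],M[1],np.float64(a),np.float64(b));return (X[:3]/X[3]).ravel()
print('ball tri',tri((110+72/4.75,185+(515-377)/4.745),(155+345/4.0625-200/4.0625,260+(416-377)/4.055)))
print('collar tri',tri((260+128/4.706,145+221/4.7),(240+(552-470)/2.778,140+(443-377)/2.7875)))
```

```text
len 0.1348922206198584 w 0.05742238793808473 0.056723757007916445
yaw rocker -79.2013934413934 [ 0.54599345 -0.14096063  0.184     ] [ 0.57126651 -0.27346416  0.184     ]
col [ 0.5372854 -0.0954886  0.216    ] yaw -79.19054086323594 dist(176) 0.18399460101002196
yaw base -79.1182674904566
box [0.4888322  0.37528351 0.092     ] [np.float64(0.08833341611042167), np.float64(0.060034678408358834), np.float64(0.08858128882964751), np.float64(0.056554184586627164)]
boxyaw 8.953179857603654
boxyaw 6.700728497944733
ball top [0.47114268 0.37038883 0.135     ]
ball tri [0.47193808 0.37271546 0.12998489]
collar tri [ 0.5371746  -0.09616529  0.20985778]
```

Three coils are there, and the sizes check out: rocker 135×57 mm, box 88×58 mm. The feeder pivot is at about (0.5565,-0.1955) with yaw -79.1°, and the box is at (0.489,0.374) with yaw about 8°. I'll lift and head for the toggle.

Call:
carry_out --motion '[0,0,6.15,0,0,-4,0,0,0,6.15,0,0,-4,0,0,0,0,0,0,-4,0,0,0,0,-2.25,3.27,0,0,0,0,0,-2.25,3.27,0,0,0,0,0,-2.25,3.27,0,0,0,0,0,-2.25,3.27,0,0,0,0,0,-2.25,3.27,0,0,0,0,0,-2.25,3.27,0,0,0,0,0,-2.25,3.27,0,0,0,0,0,-2.25,3.27,0,0,0,0,0,-2.25,3.27,0,0,0,0,0,-2.25,3.27,0,0,0,0,0,-2.25,3.27,0,0,0,0,0,-2.25,3.27,0,0,0,0,0,-2.25,3.27,0,0,0,0,0,-2.25,3.27,0,0,0,0,0,-2.25,3.27,0,0]' --grip_force 20

```text
time_s: 1.6
tcp_pos: [0.5003, -0.0986, 0.3146]
eef_rot: [180.0, 0.0, -172.0]
contact_force: [0.7, -0.2, -0.0]
gripper_width: 0.0001
```

Call:
carry_out --motion '[0,0,0,-0.04,3.91,0,0,0,0,0,-0.04,3.91,0,0,0,0,0,-0.04,3.91,0,0,0,0,0,-0.04,3.91,0,0,0,0,0,-0.04,3.91,0,0,0,0,0,-0.04,3.91,0,0,0,0,0,-0.04,3.91,0,0,0,0,0,-0.04,3.91,0,0,0,0,0,-0.04,3.91,0,0,0,0,0,-0.04,3.91,0,0,0,0,0,-0.04,3.91,0,0,0,0,0,-0.04,3.91,0,0,0,0,0,0,0,4,0,0,0,0,0,0,4,0,0,0,0,0,0,4,0,0,0,0,0,0,4,0,0,0,0,0,0,4,0,0,0,0,0,0,0,0]'

```text
time_s: 3.1
tcp_pos: [0.4359, 0.3603, 0.1066]
eef_rot: [-179.5, -0.6, -172.1]
contact_force: [-0.9, -1.7, -1.0]
gripper_width: 0.0005
```

Run:
```python
from h import *
c=snap('scene');s=r.get_state();print(s['tcp_pos'],s['eef_rot'],s['contact_force'])
im=cv2.cvtColor(c['pixels'],cv2.COLOR_RGB2BGR)
cv2.imwrite('pics/t1.png',cv2.resize(im[200:330,110:280],(680,520),interpolation=cv2.INTER_CUBIC))
```

```text
[0.4378474  0.36205558 0.11101245] [-179.63154995   -0.33940362 -172.05174477] [ 0.21075802 -0.01992388  0.6190654 ]
```

View pics/t1.png

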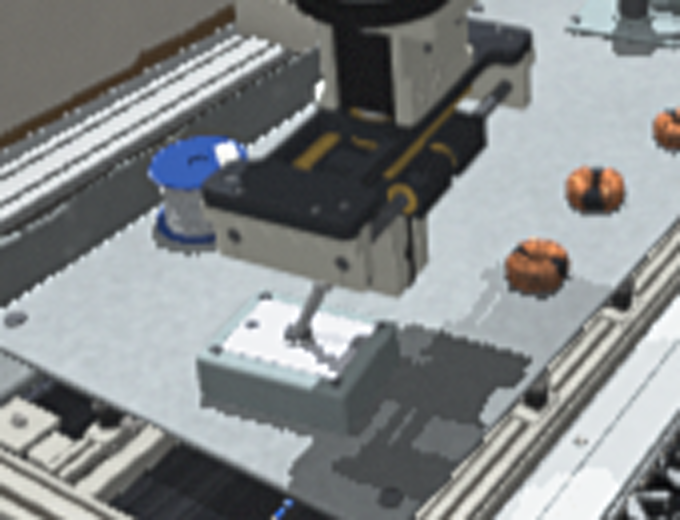

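The gripper stands on the robot side of the bat with the fingertips low (the body hides them), and the bat leans towards the robot. I'll push slowly over centre, then back off.

Call:
carry_out --motion '[0,0,0,0,0,0,0,0,0,0,-0.9,0,0,0,0,0,0,-0.9,0,0,0,0,0,0,-0.9,0,0,0,0,0,0,-0.9,0,0,0,0,0,0,-0.7,0,0,0,0,0,0,0,0,0,0,0,0,0,0,0,0,0,0,0,0,0,0,0,0]'

```text
time_s: 3.9
tcp_pos: [0.4822, 0.3704, 0.1144]
eef_rot: [-180.0, -0.0, -172.1]
contact_force: [-0.5, -0.8, -0.9]
gripper_width: 0.0
```

Call:
carry_out --motion '[0,0,0,2,0,0,0,0,0,0,2,0,0,0,0,0,0,2,0,0,0,0,0,0,0,0,-4,0,0,0,0,0,0,-4,0,0,0,0,0,0,-4,0,0,0,0,0,0,-4,0,0,0,0,0,0,0,0]'

```text
time_s: 4.57
tcp_pos: [0.4253, 0.3646, 0.2838]
eef_rot: [179.5, 0.6, -172.0]
contact_force: [0.9, 1.3, 1.7]
gripper_width: 0.0006
```

Run:
```python
from coils import *
t=snap('top');print(coils(t))
c=snap('scene');s=r.get_state();print(s['tcp_pos'],s['eef_rot'],s['contact_force'])
im=cv2.cvtColor(c['pixels'],cv2.COLOR_RGB2BGR)
cv2.imwrite('pics/t2.png',cv2.resize(im[200:330,110:280],(680,520),interpolation=cv2.INTER_CUBIC))
```

```text
[([0.4247, 0.0477], 236.7, 230.7, 5.8), ([0.4278, 0.2362], 175.4, 228.8, 6.0), ([0.4386, 0.1448], 205.2, 225.7, 5.8)]
[0.42291545 0.36309005 0.2767397 ] [ 1.79800743e+02  1.45967990e-01 -1.71999452e+02] [-0.38173083  0.79817363 -0.50894291]
```

View pics/t2.png

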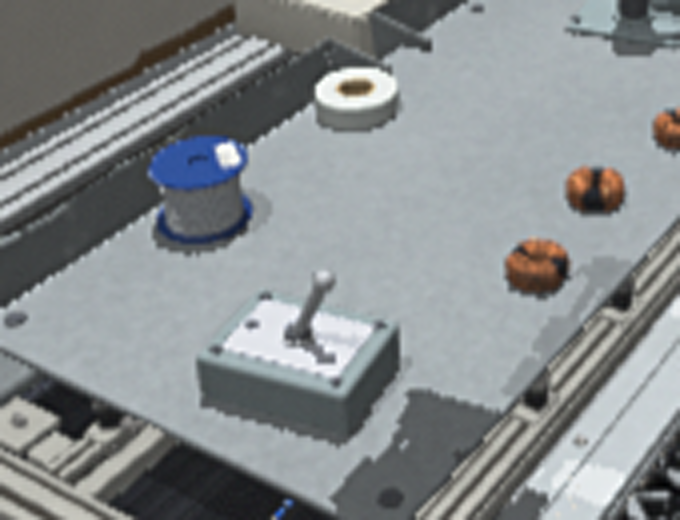

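The bat is still leaning towards the robot (ball at (322,282), pivot at (298,330)), so the push stopped just short of centre. I'll go back and push further in small steps while watching the force.

Call:
carry_out --motion '[0,0,0,0,0,4,0,0,0,0,0,0,4,0,0,0,0,0,0,4,0,0,0,0,0,0,4,0,0,0,0,0,0,0,0,0,0,0,-2,0,0,0,0,0,0,-2,0,0,0,0,0,0,-1,0,0,0,0,0,0,-1,0,0,0,0,0,0,-0.4,0,0,0,0,0,0,0,0,0,0]'

```text
time_s: 5.58
tcp_pos: [0.4868, 0.3712, 0.1149]
eef_rot: [180.0, 0.0, -172.1]
contact_force: [-0.3, 0.6, -0.2]
gripper_width: 0.0004
```

Call:
carry_out --motion '[0,0,0,-0.3,0,0,0,0,0,0,0,0,0,0]'

```text
time_s: 5.75
tcp_pos: [0.4891, 0.3717, 0.1149]
eef_rot: [180.0, 0.0, -172.0]
contact_force: [0.2, 0.7, -1.4]
gripper_width: 0.0002
```

Call:
carry_out --motion '[0,0,0,-0.3,0,0,0,0,0,0,0,0,0,0]'

```text
time_s: 5.92
tcp_pos: [0.4923, 0.3722, 0.1148]
eef_rot: [180.0, 0.0, -172.0]
contact_force: [-0.3, 0.4, -0.5]
gripper_width: 0.0002
```

Run:
```python
from coils import *
c=snap('scene');s=r.get_state();print(s['tcp_pos'],s['eef_rot'],s['contact_force'])
im=cv2.cvtColor(c['pixels'],cv2.COLOR_RGB2BGR)
cv2.imwrite('pics/t3.png',cv2.resize(im[230:320,130:230],(700,630),interpolation=cv2.INTER_CUBIC)[:600])
```

```text
[0.4921521  0.37214032 0.11474514] [ 1.79992429e+02  9.18202954e-03 -1.72017126e+02] [-0.28277472 -0.13968523 -0.35802211]
```

View pics/t3.png

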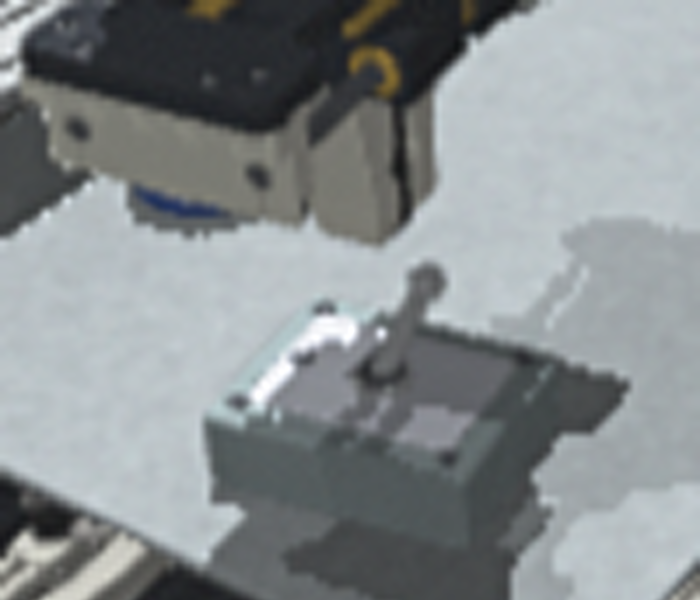

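Run:
```python
from coils import *
c=snap('scene');t=snap('top')
for X in ([.492,.372,.1147],[.4719,.3727,.13],[.489,.374,.092],[.489,.374,.134]):
    p=proj(c,X);print(X,'scene crop',(p-[130,230])*7,'top',proj(t,X), 'scene',p)
im=cv2.cvtColor(t['pixels'],cv2.COLOR_RGB2BGR)
cv2.imwrite('pics/t4.png',cv2.resize(im[170:250,80:180],(750,600),interpolation=cv2.INTER_CUBIC))
```

```text
[0.492, 0.372, 0.1147] scene crop [382.5316964  296.63879639] top [127.22316883 207.04372723] scene [184.6473852  272.37697091]
[0.4719, 0.3727, 0.13] scene crop [428.91615078 277.9090643 ] top [124.97460963 213.81211959] scene [191.27373583 269.7012949 ]
[0.489, 0.374, 0.092] scene crop [391.10777067 362.5971322 ] top [129.10525536 208.15603287] scene [185.87253867 281.79959031]
[0.489, 0.374, 0.134] scene crop [381.15525689 251.66929331] top [124.23998696 207.94575062] scene [184.45075098 265.95275619]
```

View pics/t4.png

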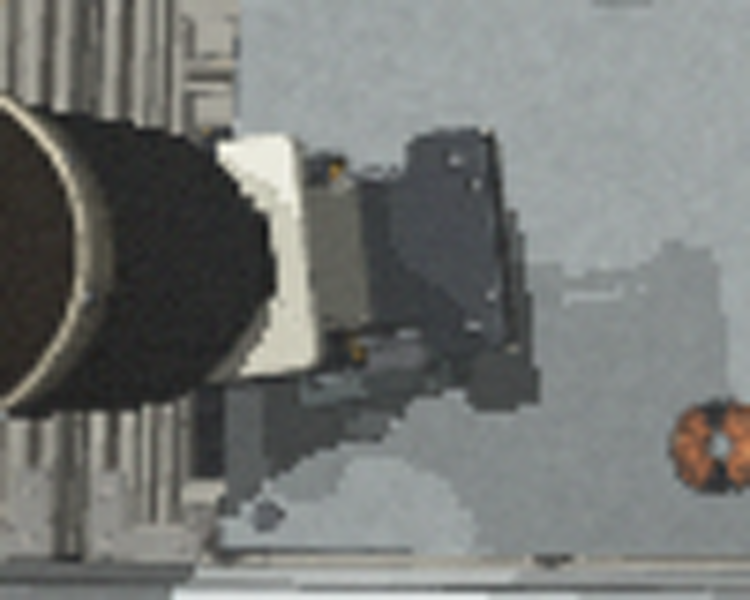

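The gripper looks to be displaced from where its reported TCP projects, and the ball sits below and in front of the fingers. I need a wider look at it.

Run:
```python
from coils import *
c=snap('scene');t=snap('top');s=r.get_state();print(s['joints'],s['tcp_pos'])
def mk(c,x0,y0):
    im=cv2.cvtColor(c['pixels'],cv2.COLOR_RGB2BGR)
    o=cv2.resize(im[y0:y0+240,x0:x0+160],(400,600),interpolation=cv2.INTER_CUBIC)
    R=np.array([[-.99,-.139,0],[-.139,.99,0],[0,0,-1]]).T
    def pt(l): 
        p=proj(c,s['tcp_pos']+R@np.array(l)); return tuple(int(v) for v in ((p-[x0,y0])*2.5))
    cv2.circle(o,pt((0,0,0)),3,(0,0,255),-1)
    for z,w,h,col in((-.066,.039,.0965,(0,255,0)),(0,.0095,.02,(0,0,255))):
        q=[pt((a*w,b*h,z)) for a,b in((-1,-1),(1,-1),(1,1),(-1,1))]
        cv2.polylines(o,[np.array(q)],True,col,1)
    cv2.line(o,pt((0,0,0)),pt((0,0,-.2)),(255,0,255),1)
    return o
cv2.imwrite('pics/t5.png',np.hstack([mk(c,110,80),mk(t,70,100)]))
```

```text
[ 5.52060466e+01  1.86373686e+01 -1.31467308e+01 -3.46621567e-03
 -5.82150346e+01 -1.37227689e+02] [0.49206968 0.37207034 0.11461399]
```

View pics/t5.png

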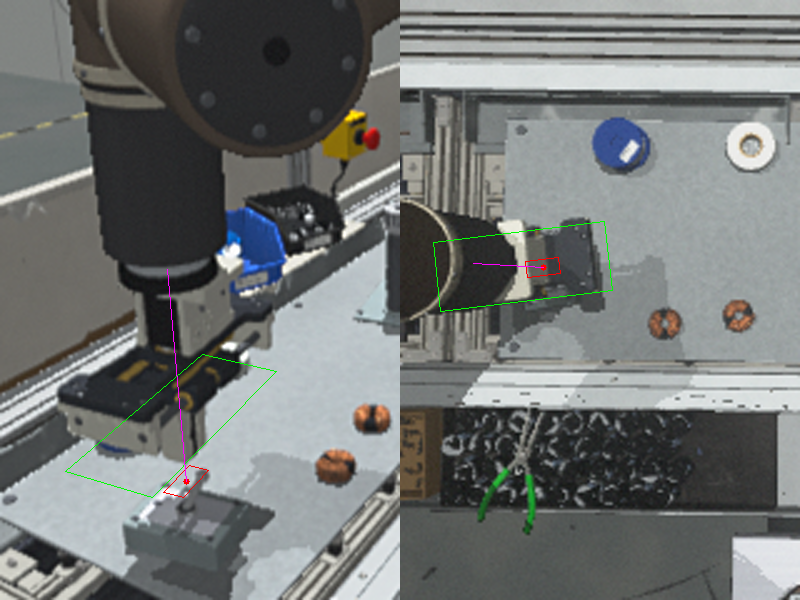

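The xy agrees in the top view, but in the scene view the fingers look about 35–40 mm higher than reported. That fits the fingers passing over the ball. I'll back off clear of the box, lower, and measure the tip height.

Call:
carry_out --motion '[0,0,0,2,0,0,0,0,0,0,2,0,0,0,0,0,0,2,0,0,0,0,0,0,2,0,0,0,0,0,0,0,0,1,0,0,0,0,0,0,1,0,0,0,0,0,0,0,0,0,0,0,0,0,0,0,0,0,0,0,0,0,0]'

```text
time_s: 6.92
tcp_pos: [0.4136, 0.361, 0.0943]
eef_rot: [-180.0, -0.0, -172.1]
contact_force: [0.3, -0.4, -0.6]
gripper_width: 0.0001
```

Run:
```python
from coils import *
c=snap('scene');s=r.get_state();print(s['tcp_pos'],s['contact_force'])
x0,y0=140,190
im=cv2.cvtColor(c['pixels'],cv2.COLOR_RGB2BGR)
o=cv2.resize(im[y0:y0+120,x0:x0+130],(650,600),interpolation=cv2.INTER_CUBIC)
R=np.array([[-.99,-.139,0],[-.139,.99,0],[0,0,-1]]).T
pt=lambda l: tuple(int(v) for v in ((proj(c,s['tcp_pos']+R@np.array(l))-[x0,y0])*5))
for z,col in((0,(0,0,255)),(-.02,(0,255,0)),(-.04,(255,0,0))):
    cv2.polylines(o,[np.array([pt((a*.0095,b*.02,z)) for a,b in((-1,-1),(1,-1),(1,1),(-1,1))])],True,col,1)
cv2.imwrite('pics/t6.png',o)
```

```text
[0.41366348 0.36106515 0.09447845] [-0.90536208 -1.16040516  0.49303722]
```

View pics/t6.png

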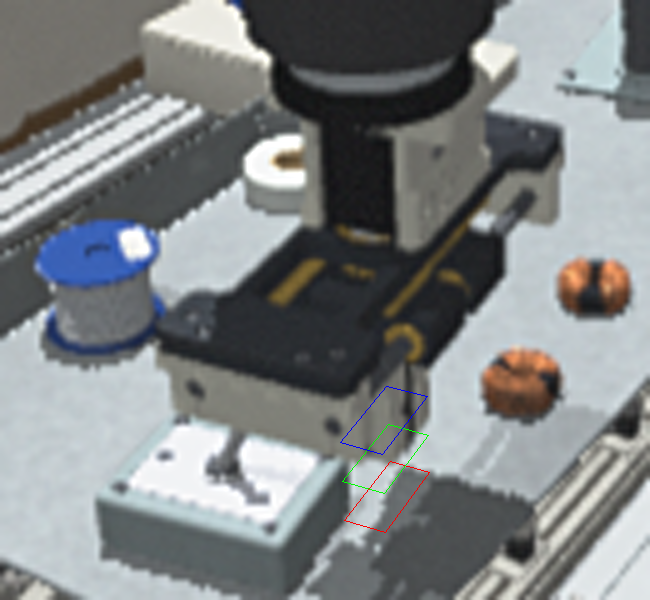

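The visible fingertips are near (385,458), which matches about 35 mm above the reported TCP. I'll confirm by touching down next to the box in small steps while watching the force.

Call:
carry_out --motion '[0,0,0,0,0,1,0,0,0,0,0,0,1,0,0,0,0,0,0,0.5,0,0,0,0,0,0,0,0,0,0,0,0,0,0,0,0,0,0,0,0,0.3,0,0,0,0,0,0,0.3,0,0,0,0,0,0,0,0]'

```text
time_s: 7.63
tcp_pos: [0.4128, 0.3608, 0.0631]
eef_rot: [-180.0, -0.0, -172.0]
contact_force: [-0.6, 0.2, -0.6]
gripper_width: 0.0004
```

Call:
carry_out --motion '[0,0,0,0,0,0.2,0,0,0,0,0,0,0.2,0,0,0,0,0,0,0,0]'

```text
time_s: 7.88
tcp_pos: [0.4129, 0.3608, 0.0592]
eef_rot: [-180.0, -0.0, -172.0]
contact_force: [0.0, -0.3, 0.0]
gripper_width: 0.0005
```

Reported z is 0.059, below the plate top, with no force. So the reported TCP really does read low, and I'll find the actual touch height.

Call:
carry_out --motion '[0,0,0,0,0,0.6,0,0,0,0,0,0,0.5,0,0,0,0,0,0,0.4,0,0,0,0,0,0,0.4,0,0,0,0,0,0,0,0]'

```text
time_s: 8.3
tcp_pos: [0.4126, 0.3604, 0.0394]
eef_rot: [-179.9, -0.1, -172.0]
contact_force: [0.4, -0.5, 0.1]
gripper_width: 0.0006
```

Run:
```python
from coils import *
c=snap('scene');t=snap('top');s=r.get_state();print(s['tcp_pos'],s['contact_force'])
R=np.array([[-.99,-.139,0],[-.139,.99,0],[0,0,-1]]).T
def mk(c,x0,y0):
    im=cv2.cvtColor(c['pixels'],cv2.COLOR_RGB2BGR)
    o=cv2.resize(im[y0:y0+120,x0:x0+80],(400,600),interpolation=cv2.INTER_CUBIC)
    pt=lambda l: tuple(int(v) for v in ((proj(c,s['tcp_pos']+R@np.array(l))-[x0,y0])*5))
    for z,col in((0,(0,0,255)),(-.035,(255,0,0))):
        cv2.polylines(o,[np.array([pt((a*.0095,b*.02,z)) for a,b in((-1,-1),(1,-1),(1,1),(-1,1))])],True,col,1)
    return o
cv2.imwrite('pics/t7.png',np.hstack([mk(c,165,205),mk(t,95,170)]))
```

```text
[0.41296086 0.36083562 0.04029448] [-0.73312456  0.04424609  0.60563279]
```

View pics/t7.png

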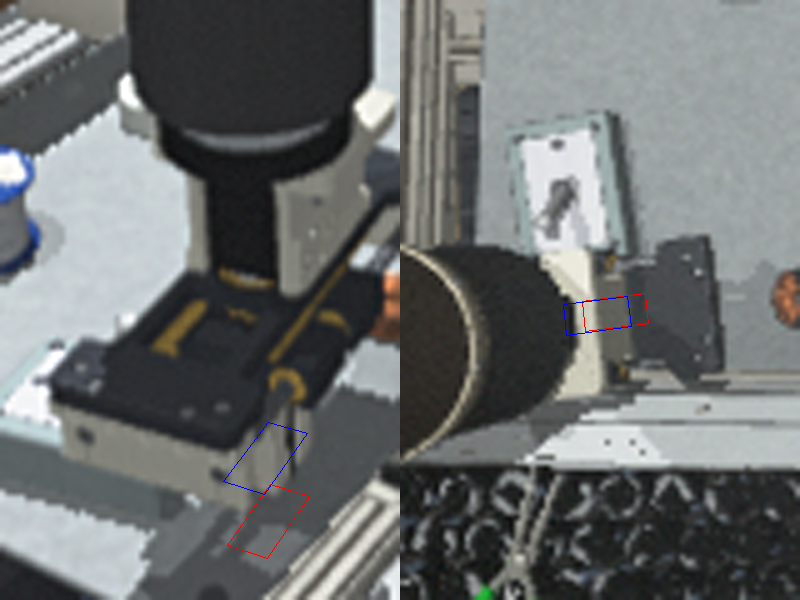

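Call:
carry_out --motion '[0,0,0,0,0,0.4,0,0,0,0,0,0,0.3,0,0,0,0,0,0,0,0,0,0,0,0,0,0,0]'

```text
time_s: 8.73
tcp_pos: [0.4129, 0.3608, 0.0333]
eef_rot: [-180.0, -0.0, -172.0]
contact_force: [-0.6, -0.1, -0.5]
gripper_width: 0.0004
```

Call:
carry_out --motion '[0,0,0,0,0,0.2,0,0,0,0,0,0,0,0,0,0,0,0,0,0,0]'

```text
time_s: 8.98
tcp_pos: [0.4132, 0.3612, 0.0323]
eef_rot: [180.0, 0.0, -172.0]
contact_force: [-2.8, -1.5, 6.6]
gripper_width: 0.0006
```

Call:
carry_out --motion '[0,0,0,0,0,0.2,0,0,0,0,0,0,0,0,0,0,0,0,0,0,0]'

```text
time_s: 9.23
tcp_pos: [0.4133, 0.3613, 0.0322]
eef_rot: [180.0, 0.1, -172.0]
contact_force: [-9.2, -5.5, 24.5]
gripper_width: 0.0004
```

Contact comes at reported z = 0.0325 on the plate (0.064), so true z = reported + 0.0315. I'll redo the toggle at reported z of about 0.0825.

Call:
carry_out --motion '[0,0,0,0,0,-1.3,0,0,0,0,0,0,-2,0,0,0,0,0,0,-2,0,0,0,0,0,0,0,0,0,0,0,-1.5,0,0,0,0,0,0,-1.5,0,0,0,0,0,0,-0.5,0,0,0,0,0,0,-0.7,0,0,0,0,0,0,-0.7,0,0,0,0,0,0,-0.7,0,0,0,0,0,0,-0.7,0,0,0,0,0,0,-0.7,0,0,0,0,0,0,0,0,0,0,0,0,0,0,0,0,0]'

```text
time_s: 10.4
tcp_pos: [0.4826, 0.3706, 0.0823]
eef_rot: [-180.0, -0.0, -172.1]
contact_force: [0.1, 0.7, -0.7]
gripper_width: 0.0006
```

Call:
carry_out --motion '[0,0,0,2,0,0,0,0,0,0,2,0,0,0,0,0,0,1,0,0,0,0,0,0,0,0,-4,0,0,0,0,0,0,-4,0,0,0,0,0,0,-4,4,0,0,0,0,0,-4,4,0,0,0,0,0,0,4]'

```text
time_s: 11.07
tcp_pos: [0.4356, 0.3665, 0.252]
eef_rot: [179.5, 0.6, -171.9]
contact_force: [1.3, 0.6, 2.0]
gripper_width: 0.0148
```

Run:
```python
from coils import *
t=snap('top');print(coils(t))
c=snap('scene');s=r.get_state();print(s['tcp_pos'],s['eef_rot'],s['contact_force'])
im=cv2.cvtColor(c['pixels'],cv2.COLOR_RGB2BGR)
cv2.imwrite('pics/t8.png',cv2.resize(im[200:330,110:280],(680,520),interpolation=cv2.INTER_CUBIC))
```

```text
[([0.4245, 0.0479], 236.7, 230.8, 5.8), ([0.4278, 0.2362], 175.4, 228.8, 6.0), ([0.4386, 0.1448], 205.2, 225.7, 5.8)]
[0.43312733 0.36461877 0.24491383] [ 1.79790395e+02  1.65424035e-01 -1.72010568e+02] [-1.34119333 -0.327807   -1.25683635]
```

View pics/t8.png

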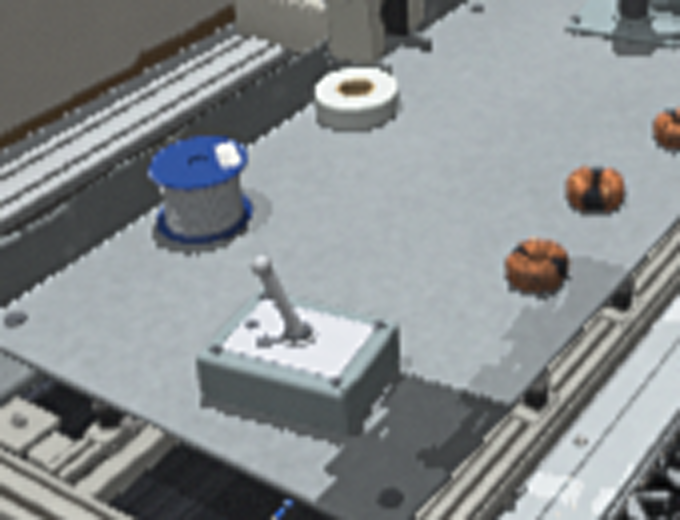

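The toggle is on (ball at (262,263), on the dot side). Now I'll rotate to the feeder yaw and go over the first coil at (0.428,0.236).

Call:
carry_out --motion '[0,0,-7.15,0,0,0,5.5,0,0,-7.15,0,0,0,5.5,0,0,-7.15,0,0,0,5.5,0,0,-7.15,0,0,0,5.5,0,0,-7.15,0,0,0,5.5,0,0,-7.15,0,0,0,5.5,0,0,-7.15,0,0,0,5.5,0,0,-7.15,0,0,0,5.5,0,0,-7.15,0,0,0,5.5,0,0,-7.15,0,0,0,5.5,0,0,-7.15,0,0,0,5.5,0,0,-7.15,0,0,0,5.5,0,0,-7.15,0,0,0,5.5,0,0,0,3.1,0.73,0,5.5,0,0,0,3.1,0.73,0,5.5,0,0,0,3.1,0.73,0,5.5,0,0,0,3.1,0.73,0,5.5,0,0,0,0,0,0,5.5,0,0,0,0,0,0,5.5,0,0,0,0,0,0,5.5]'

```text
time_s: 12.83
tcp_pos: [0.4274, 0.2362, 0.2419]
eef_rot: [180.0, -0.0, -79.1]
contact_force: [-0.6, 1.1, 0.6]
gripper_width: 0.0551
```

```bash
cat > d.py <<'E'
import sys
from h import *
X=np.array([float(v) for v in sys.argv[1:4]])
s=r.get_state();p=s['tcp_pos'];y=np.radians(s['eef_rot'][2]);d=X-p
print('now',np.round(p,4),np.round(s['eef_rot'],2),'w',round(s['gripper_width'],4),'F',np.round(s['contact_force'],1))
print('tool cm',np.round(100*np.array([d[0]*np.cos(y)+d[1]*np.sin(y),d[0]*np.sin(y)-d[1]*np.cos(y),-d[2]]),2))
E
python3 d.py .4278 .2362 .0415
```

```text
now [0.4274 0.2362 0.2419] [ 1.7995e+02 -2.0000e-02 -7.9100e+01] w 0.0551 F [-0.6  1.1  0.6]
tool cm [ 1.000e-02 -4.000e-02  2.004e+01]
```

Call:
carry_out --motion '[0,0,0,0,0,4,5.5,0,0,0,0,0,4,5.5,0,0,0,0,0,4,5.5,0,0,0,0,0,3,5.5,0,0,0,0,0,2,5.5,0,0,0,0,0,1.5,5.5,0,0,0,0,0,1,5.5,0,0,0,0,0,0.5,5.5,0,0,0,0,0,0,5.5,0,0,0,0,0,0,2.5,0,0,0,0,0,0,2.5,0,0,0,0,0,0,2.5,0,0,0,0,0,0,2.5,0,0,0,0,0,0,2.5,0,0,0,0,0,0,2.5]' --grip_force 12

```text
time_s: 14.08
tcp_pos: [0.428, 0.2369, 0.0432]
eef_rot: [-179.9, 0.1, -79.1]
contact_force: [-0.5, -0.2, 3.3]
gripper_width: 0.0368
```

Call:
carry_out --motion '[0,0,0,0,0,0,2.5,0,0,0,0,0,0,2.5,0,0,0,0,0,0,2.5,0,0,0,0,0,-0.5,2.5,0,0,0,0,0,-1,2.5,0,0,0,0,0,-2,2.5,0,0,0,0,0,-4,2.5,0,0,0,0,0,-4,2.5,0,0,0,0,0,-4,2.5,0,0,0,0,0,0,2.5,0,0,0,0,0,0,2.5]'

```text
time_s: 15.0
tcp_pos: [0.4285, 0.2373, 0.2003]
eef_rot: [-179.8, 0.2, -79.1]
contact_force: [-0.4, 0.3, -0.9]
gripper_width: 0.0369
```

Run:
```python
from coils import *
t=snap('top');print(coils(t))
c=snap('scene');s=r.get_state();print(s['tcp_pos'],s['gripper_width'],s['contact_force'])
im=cv2.cvtColor(c['pixels'],cv2.COLOR_RGB2BGR)
X=np.array(s['tcp_pos'])+[0,0,.0315]
p=proj(c,X);x0,y0=int(p[0])-60,int(p[1])-50
o=cv2.resize(im[y0:y0+100,x0:x0+120],(720,600),interpolation=cv2.INTER_CUBIC)
ex=np.array([.189,-.982,0]);ey=np.array([.982,.189,0])
for z,col in((0,(0,0,255)),(-.009,(0,255,0)),(.006,(255,0,0))):
    q=[(proj(c,X+[0,0,z]+.019*(np.cos(a)*ex+np.sin(a)*ey))-[x0,y0])*6 for a in np.linspace(0,6.28,40)]
    cv2.polylines(o,[np.int32(q)],True,col,1)
cv2.imwrite('pics/t9.png',o)
```

```text
[([0.4245, 0.0479], 236.7, 230.8, 5.8), ([0.4386, 0.1448], 205.2, 225.7, 5.8)]
[0.42701822 0.23593361 0.1971047 ] 0.036582189236067916 [-0.73967805 -0.79812703 -0.56738007]
```

View pics/t9.png

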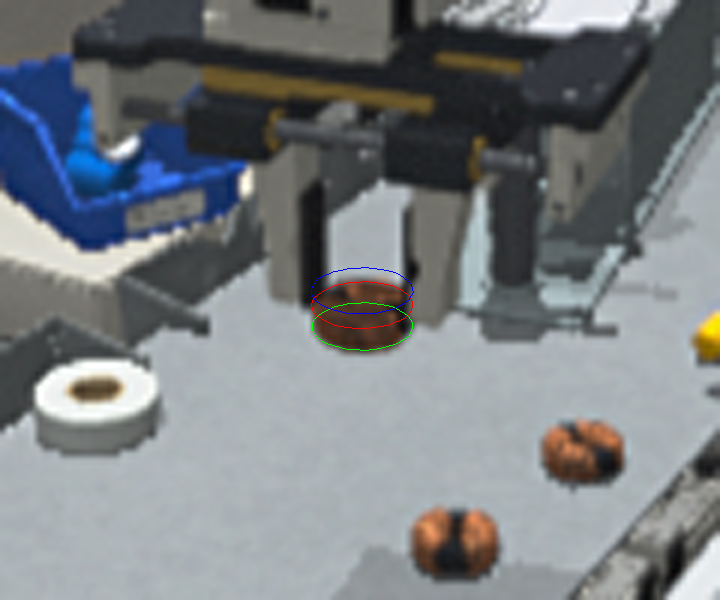

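The coil (centre about (362,315)) is held level where predicted, with its underside 9 mm below the tips. Carrying it over the landing.

Call:
carry_out --motion '[0,0,0,0,0,-3.25,2.5,0,0,0,0,0,-3.25,2.5,0,0,0,3.79,-0.35,0,2.5,0,0,0,3.79,-0.35,0,2.5,0,0,0,3.79,-0.35,0,2.5,0,0,0,3.79,-0.35,0,2.5,0,0,0,3.79,-0.35,0,2.5,0,0,0,3.79,-0.35,0,2.5,0,0,0,3.79,-0.35,0,2.5,0,0,0,3.79,-0.35,0,2.5,0,0,0,3.79,-0.35,0,2.5,0,0,0,3.79,-0.35,0,2.5,0,0,0,3.79,-0.35,0,2.5,0,0,0,3.79,-0.35,0,2.5,0,0,0,3.79,-0.35,0,2.5,0,0,0,0,0,0,2.5,0,0,0,0,0,0,2.5,0,0,0,0,0,0,2.5]'

```text
time_s: 16.6
tcp_pos: [0.5648, -0.2387, 0.2605]
eef_rot: [179.8, 0.1, -79.1]
contact_force: [-0.5, -0.6, -0.7]
gripper_width: 0.0367
```

```bash
python3 d.py .565 -.2397 .163
```

```text
now [ 0.5648 -0.2387  0.2605] [ 1.7981e+02  8.0000e-02 -7.9150e+01] w 0.0367 F [-0.5 -0.6 -0.7]
tool cm [ 0.1  -0.    9.75]
```

Call:
carry_out --motion '[0,0,0,0.1,0,3,2.5,0,0,0,0,0,2.5,2.5,0,0,0,0,0,2,2.5,0,0,0,0,0,1,2.5,0,0,0,0,0,0.6,2.5,0,0,0,0,0,0.4,2.5,0,0,0,0,0,0.2,2.5,0,0,0,0,0,0,2.5,0,0,0,0,0,0,2.5]'

```text
time_s: 17.35
tcp_pos: [0.5664, -0.2397, 0.1666]
eef_rot: [-179.9, -0.0, -79.1]
contact_force: [-0.5, -0.0, -1.1]
gripper_width: 0.0365
```

Run:
```python
from coils import *
c=snap('scene');t=snap('top');s=r.get_state();print(s['tcp_pos'],s['gripper_width'],s['contact_force'])
im=cv2.cvtColor(c['pixels'],cv2.COLOR_RGB2BGR);tt=cv2.cvtColor(t['pixels'],cv2.COLOR_RGB2BGR)
o=np.hstack([cv2.resize(im[130:220,240:320],(400,450),interpolation=cv2.INTER_CUBIC),cv2.resize(tt[145:235,280:360],(400,450),interpolation=cv2.INTER_CUBIC)])
cv2.imwrite('pics/t10.png',o)
```

```text
[ 0.56631324 -0.23977765  0.16648802] 0.03695527245454322 [-0.08474732  0.22011677  0.01365973]
```

View pics/t10.png

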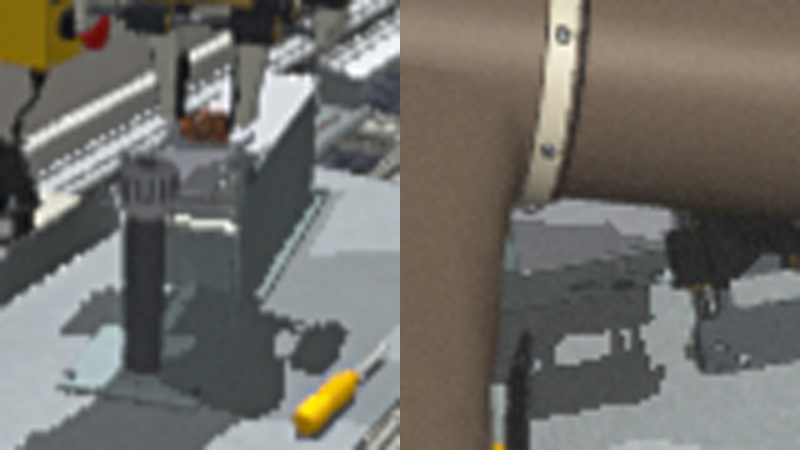

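The coil sits centred over the rocker top (scene (205,128)), about 3 mm above it. I'll lower 2 mm and release.

Call:
carry_out --motion '[0,0,0,0,0,0.2,2.5,0,0,0,0,0,0,2.5,0,0,0,0,0,0,5.2,0,0,0,0,0,0,5.2,0,0,0,0,0,0,5.2,0,0,0,0,0,0,5.2,0,0,0,0,0,0,5.2,0,0,0,0,0,0,5.2,0,0,0,0,0,0,5.2,0,0,0,0,0,0,5.2,0,0,0,0,0,0,5.2,0,0,0,0,0,-2,5.2,0,0,0,0,0,-3,5.2,0,0,0,0,0,-4,5.2,0,0,0,0,0,-1.5,5.2]'

```text
time_s: 18.7
tcp_pos: [0.5674, -0.2407, 0.2742]
eef_rot: [-179.7, -0.2, -79.1]
contact_force: [1.4, -1.3, 1.2]
gripper_width: 0.0517
```

```bash
python3 - <<'E'
from coils import *
t=snap('top');print(coils(t))
c=snap('scene');im=cv2.cvtColor(c['pixels'],cv2.COLOR_RGB2BGR);tt=cv2.cvtColor(t['pixels'],cv2.COLOR_RGB2BGR)
h=cv2.cvtColor(im[130:220,240:320],cv2.COLOR_BGR2HSV);print('orange px near rocker',((h[60//5:,:,0]<14)&(h[12:,:,1]>90)).sum())
E
python3 d.py .4386 .1448 .257
```

```text
[([0.4234, 0.0485], 236.4, 231.1, 5.5), ([0.4383, 0.1451], 205.1, 225.8, 5.9)]
orange px near rocker 0
now [ 0.5677 -0.2403  0.2731] [-1.7963e+02 -1.7000e-01 -7.9060e+01] w 0.0522 F [-0.1  0.3 -1. ]
tool cm [-40.26   5.37   1.61]
```

The coil left the rocker. On to the second coil.

Call:
carry_out --motion '[0,0,0,-4.02,0.54,0,5.5,0,0,0,-4.02,0.54,0,5.5,0,0,0,-4.02,0.54,0,5.5,0,0,0,-4.02,0.54,0,5.5,0,0,0,-4.02,0.54,0,5.5,0,0,0,-4.02,0.54,0,5.5,0,0,0,-4.02,0.54,0,5.5,0,0,0,-4.02,0.54,0,5.5,0,0,0,-4.02,0.54,0,5.5,0,0,0,-4.02,0.54,0,5.5,0,0,0,0,0,0,5.5,0,0,0,0,0,0,5.5,0,0,0,0,0,0,5.5]'

```text
time_s: 19.88
tcp_pos: [0.4363, 0.1449, 0.2682]
eef_rot: [180.0, -0.0, -79.0]
contact_force: [-0.1, 0.1, 0.2]
gripper_width: 0.0547
```

```bash
python3 d.py .4384 .145 .0415
python3 - <<'E'
from coils import *
t=snap('top');print(coils(t))
tt=cv2.cvtColor(t['pixels'],cv2.COLOR_RGB2BGR);c=snap('scene');im=cv2.cvtColor(c['pixels'],cv2.COLOR_RGB2BGR)
cv2.imwrite('pics/t11.png',np.hstack([cv2.resize(tt[145:235,270:430],(533,300),interpolation=cv2.INTER_CUBIC),cv2.resize(im[130:220,240:320],(267,300),interpolation=cv2.INTER_CUBIC)]))
E
```

```text
now [0.4363 0.1449 0.2682] [ 1.7997e+02 -2.0000e-02 -7.9000e+01] w 0.0547 F [-0.1  0.1  0.2]
tool cm [ 0.03 -0.2  22.67]
[([0.4247, 0.0477], 236.7, 230.7, 5.8), ([0.4384, 0.1451], 205.1, 225.8, 5.9)]
```

View pics/t11.png

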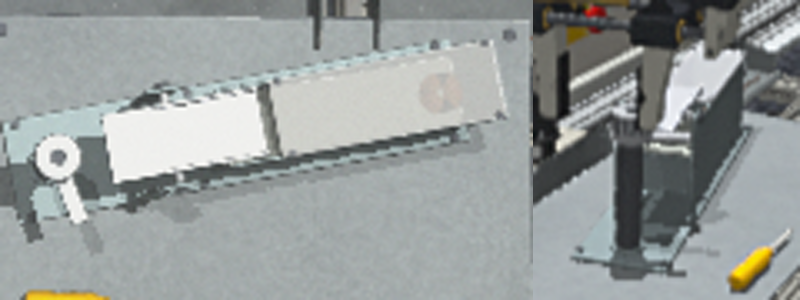

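The first coil shows through the hood at (440,93) and the rocker is level. Grasping the second coil.

Call:
carry_out --motion '[0,0,0,0,-0.2,4,5.5,0,0,0,0,0,4,5.5,0,0,0,0,0,4,5.5,0,0,0,0,0,4,5.5,0,0,0,0,0,2.5,5.5,0,0,0,0,0,2,5.5,0,0,0,0,0,1.2,5.5,0,0,0,0,0,0.6,5.5,0,0,0,0,0,0.3,5.5,0,0,0,0,0,0,5.5,0,0,0,0,0,0,2.5,0,0,0,0,0,0,2.5,0,0,0,0,0,0,2.5,0,0,0,0,0,0,2.5,0,0,0,0,0,0,2.5,0,0,0,0,0,0,2.5,0,0,0,0,0,0,2.5]'

```text
time_s: 21.4
tcp_pos: [0.4391, 0.1455, 0.0432]
eef_rot: [-179.9, 0.0, -79.0]
contact_force: [-2.2, -0.0, 5.8]
gripper_width: 0.0366
```

Call:
carry_out --motion '[0,0,0,0,0,0,2.5,0,0,0,0,0,-0.5,2.5,0,0,0,0,0,-1,2.5,0,0,0,0,0,-2,2.5,0,0,0,0,0,-4,2.5,0,0,0,0,0,-4,2.5,0,0,0,0,0,-4,2.5,0,0,0,0,0,-4,2.5,0,0,0,0,0,-2.5,2.5,0,0,0,0,0,0,2.5,0,0,0,0,0,0,2.5]'

```text
time_s: 22.32
tcp_pos: [0.439, 0.1457, 0.2643]
eef_rot: [-179.8, 0.1, -79.1]
contact_force: [0.1, -0.6, -1.5]
gripper_width: 0.0366
```

```bash
python3 d.py .565 -.2397 .26;  python3 - <<'E'
from coils import *
print(coils(snap('top')))
E
```

```text
now [0.439  0.1457 0.2643] [-1.7983e+02  1.2000e-01 -7.9080e+01] w 0.0366 F [ 0.1 -0.6 -1.5]
tool cm [40.23 -5.07  0.43]
[([0.4244, 0.0472], 236.9, 230.8, 5.9)]
```

Call:
carry_out --motion '[0,0,0,4.02,-0.51,0,2.5,0,0,0,4.02,-0.51,0,2.5,0,0,0,4.02,-0.51,0,2.5,0,0,0,4.02,-0.51,0,2.5,0,0,0,4.02,-0.51,0,2.5,0,0,0,4.02,-0.51,0,2.5,0,0,0,4.02,-0.51,0,2.5,0,0,0,4.02,-0.51,0,2.5,0,0,0,4.02,-0.51,0,2.5,0,0,0,4.02,-0.51,0,2.5,0,0,0,0,0,0,2.5,0,0,0,0,0,0,2.5,0,0,0,0,0,0,2.5]'

```text
time_s: 23.45
tcp_pos: [0.564, -0.24, 0.2606]
eef_rot: [179.8, 0.1, -79.1]
contact_force: [-0.2, -0.0, -0.6]
gripper_width: 0.0367
```

```bash
python3 d.py .565 -.2397 .1645
```

```text
now [ 0.564  -0.24    0.2606] [ 1.7982e+02  8.0000e-02 -7.9150e+01] w 0.0367 F [-0.2 -0.  -0.6]
tool cm [-0.01 -0.11  9.61]
```

Call:
carry_out --motion '[0,0,0,0,-0.1,3,2.5,0,0,0,0,0,2.5,2.5,0,0,0,0,0,2,2.5,0,0,0,0,0,1,2.5,0,0,0,0,0,0.6,2.5,0,0,0,0,0,0.4,2.5,0,0,0,0,0,0.3,2.5,0,0,0,0,0,0,2.5,0,0,0,0,0,0,2.5]'

```text
time_s: 24.2
tcp_pos: [0.5663, -0.2397, 0.1655]
eef_rot: [-179.9, -0.0, -79.1]
contact_force: [-0.1, -0.8, -1.0]
gripper_width: 0.0368
```

Call:
carry_out --motion '[0,0,0,0,0,0.1,2.5,0,0,0,0,0,0,2.5,0,0,0,0,0,0,5.2,0,0,0,0,0,0,5.2,0,0,0,0,0,0,5.2,0,0,0,0,0,0,5.2,0,0,0,0,0,0,5.2,0,0,0,0,0,0,5.2,0,0,0,0,0,0,5.2,0,0,0,0,0,0,5.2,0,0,0,0,0,0,5.2,0,0,0,0,0,-2,5.2,0,0,0,0,0,-3,5.2,0,0,0,0,0,-4,5.2,0,0,0,0,0,-1.5,5.2]'

```text
time_s: 25.45
tcp_pos: [0.5674, -0.2407, 0.2742]
eef_rot: [-179.7, -0.2, -79.0]
contact_force: [1.1, -0.5, 2.0]
gripper_width: 0.0519
```

```bash
python3 d.py .4245 .0475 .26;  python3 - <<'E'
from coils import *
print(coils(snap('top')))
E
```

```text
now [ 0.5674 -0.2407  0.2742] [-179.71   -0.21  -79.05] w 0.0519 F [ 1.1 -0.5  2. ]
tool cm [-31.01   8.56   1.42]
[([0.4234, 0.0485], 236.4, 231.1, 5.5)]
```

Call:
carry_out --motion '[0,0,0,-3.87,1.05,0,5.5,0,0,0,-3.87,1.05,0,5.5,0,0,0,-3.87,1.05,0,5.5,0,0,0,-3.87,1.05,0,5.5,0,0,0,-3.87,1.05,0,5.5,0,0,0,-3.87,1.05,0,5.5,0,0,0,-3.87,1.05,0,5.5,0,0,0,-3.87,1.05,0,5.5,0,0,0,0,0,0,5.5,0,0,0,0,0,0,5.5,0,0,0,0,0,0,5.5]'

```text
time_s: 26.42
tcp_pos: [0.4247, 0.0487, 0.2688]
eef_rot: [-180.0, 0.0, -79.0]
contact_force: [-0.3, -0.8, 0.1]
gripper_width: 0.0551
```

```bash
cat > lane.py <<'E'
from coils import *
t=snap('top');print('plate',coils(t))
a=t['pixels'].astype(int);d=a[...,0]-a[...,2]
m=np.zeros(d.shape,np.uint8);m[145:215,300:425]=((d>14)[145:215,300:425])*255
for q in cv2.findContours(cv2.morphologyEx(m,cv2.MORPH_CLOSE,np.ones((3,3))),0,2)[0]:
    if cv2.contourArea(q)<20: continue
    (u,v),rr=cv2.minEnclosingCircle(q);X=ray(t,u,v,.09);e=X[:2]-[.5565,-.1955]
    print('lane blob',round(u),round(v),round(rr,1),'local',np.round([e@[.189,-.982],e@[.982,.189]],3))
rk=a[145:215,260:350].mean(2);print('white px',(rk>225).sum())
cv2.imwrite('pics/lane.png',cv2.cvtColor(t['pixels'],cv2.COLOR_RGB2BGR))
E
python3 lane.py; python3 d.py .4246 .0477 .0415
```

```text
plate []
white px 1042
now [0.4249 0.0481 0.2687] [-179.99   -0.    -79.08] w 0.055 F [ 0.4 -0.5  0. ]
tool cm [ 0.03  0.04 22.72]
```

```bash
sed -i 's/d>14/d>9/' lane.py; python3 lane.py
python3 - <<'E'
from coils import *
c=snap('scene');h=cv2.cvtColor(c['pixels'],cv2.COLOR_RGB2HSV)
m=((h[...,0]<14)&(h[...,1]>90)).astype(np.uint8)*255;m[:180]=0;m[300:]=0
for q in cv2.findContours(cv2.morphologyEx(m,cv2.MORPH_CLOSE,np.ones((5,5))),0,2)[0]:
    if cv2.contourArea(q)>20:
        x,y,w,hh=cv2.boundingRect(q);print(x,y,w,hh,ray(c,x+w/2,y+hh/2,.072))
t=cv2.imread('pics/lane.png')
cv2.imwrite('pics/t12.png',cv2.resize(t[145:245,220:430],(800,381),interpolation=cv2.INTER_CUBIC))
E
```

```text
plate []
lane blob 396 172 11.6 local [0.246 0.006]
white px 1043
274 227 13 10 [0.41826937 0.0515674  0.072     ]
```

View pics/t12.png

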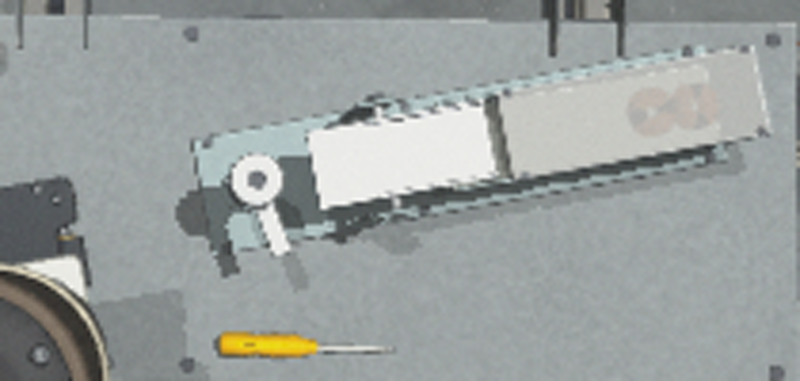

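Two coils are queued in the lane ((655,112) and (695,105)), the rocker is level, and the third coil is still in place. Grasping the third.

Call:
carry_out --motion '[0,0,0,0,0,4,5.5,0,0,0,0,0,4,5.5,0,0,0,0,0,4,5.5,0,0,0,0,0,4,5.5,0,0,0,0,0,2.5,5.5,0,0,0,0,0,2,5.5,0,0,0,0,0,1.2,5.5,0,0,0,0,0,0.6,5.5,0,0,0,0,0,0.3,5.5,0,0,0,0,0,0,5.5,0,0,0,0,0,0,2.5,0,0,0,0,0,0,2.5,0,0,0,0,0,0,2.5,0,0,0,0,0,0,2.5,0,0,0,0,0,0,2.5,0,0,0,0,0,0,2.5,0,0,0,0,0,0,2.5]'

```text
time_s: 27.98
tcp_pos: [0.4252, 0.0486, 0.0432]
eef_rot: [-179.9, 0.0, -79.1]
contact_force: [-1.4, -1.0, 7.3]
gripper_width: 0.0365
```

Call:
carry_out --motion '[0,0,0,0,0,0,2.5,0,0,0,0,0,-0.5,2.5,0,0,0,0,0,-1,2.5,0,0,0,0,0,-2,2.5,0,0,0,0,0,-4,2.5,0,0,0,0,0,-4,2.5,0,0,0,0,0,-4,2.5,0,0,0,0,0,-4,2.5,0,0,0,0,0,-2.5,2.5,0,0,0,0,0,0,2.5,0,0,0,0,0,0,2.5]'

```text
time_s: 28.9
tcp_pos: [0.4251, 0.0489, 0.2642]
eef_rot: [-179.8, 0.1, -79.1]
contact_force: [-0.9, 0.7, -1.2]
gripper_width: 0.0368
```

```bash
python3 d.py .565 -.2397 .26
```

```text
now [0.4251 0.0489 0.2642] [-1.7981e+02  9.0000e-02 -7.9070e+01] w 0.0368 F [-0.9  0.7 -1.2]
tool cm [30.99 -8.26  0.42]
```

Call:
carry_out --motion '[0,0,0,3.87,-1.04,0,2.5,0,0,0,3.87,-1.04,0,2.5,0,0,0,3.87,-1.04,0,2.5,0,0,0,3.87,-1.04,0,2.5,0,0,0,3.87,-1.04,0,2.5,0,0,0,3.87,-1.04,0,2.5,0,0,0,3.87,-1.04,0,2.5,0,0,0,3.87,-1.04,0,2.5,0,0,0,0,0,0,2.5,0,0,0,0,0,0,2.5,0,0,0,0,0,0,2.5]'

```text
time_s: 29.82
tcp_pos: [0.5641, -0.2398, 0.2607]
eef_rot: [179.8, 0.1, -79.1]
contact_force: [-0.0, 0.7, 0.3]
gripper_width: 0.0369
```

```bash
python3 d.py .565 -.2397 .1645
```

```text
now [ 0.5641 -0.2398  0.2607] [ 1.7982e+02  8.0000e-02 -7.9140e+01] w 0.0369 F [-0.   0.7  0.3]
tool cm [ 0.   -0.09  9.62]
```

Call:
carry_out --motion '[0,0,0,0,-0.1,3,2.5,0,0,0,0,0,2.5,2.5,0,0,0,0,0,2,2.5,0,0,0,0,0,1,2.5,0,0,0,0,0,0.6,2.5,0,0,0,0,0,0.4,2.5,0,0,0,0,0,0.3,2.5,0,0,0,0,0,0,2.5,0,0,0,0,0,0,2.5]'

```text
time_s: 30.57
tcp_pos: [0.5665, -0.2397, 0.1655]
eef_rot: [-179.9, -0.0, -79.1]
contact_force: [0.7, 0.4, -0.6]
gripper_width: 0.0369
```

Call:
carry_out --motion '[0,0,0,0,0,0.1,2.5,0,0,0,0,0,0,2.5,0,0,0,0,0,0,5.2,0,0,0,0,0,0,5.2,0,0,0,0,0,0,5.2,0,0,0,0,0,0,5.2,0,0,0,0,0,0,5.2,0,0,0,0,0,0,5.2,0,0,0,0,0,0,5.2,0,0,0,0,0,0,5.2,0,0,0,0,0,0,5.2,0,0,0,0,0,-2,5.2,0,0,0,0,0,-3,5.2,0,0,0,0,0,-4,5.2,0,0,0,0,0,-1.5,5.2]'

```text
time_s: 31.82
tcp_pos: [0.5676, -0.2407, 0.2742]
eef_rot: [-179.7, -0.2, -79.1]
contact_force: [1.2, -1.6, 1.9]
gripper_width: 0.0519
```

```bash
python3 d.py .5376 -.0973 .257
python3 - <<'E'
from h import *
c=snap('scene');h=cv2.cvtColor(c['pixels'],cv2.COLOR_RGB2HSV)[130:320,100:340]
print('orange',((h[...,0]<14)&(h[...,1]>90)).sum())
E
```

```text
now [ 0.5676 -0.2407  0.2742] [-179.71   -0.21  -79.05] w 0.0519 F [ 1.2 -1.6  1.9]
tool cm [-14.64   0.23   1.72]
orange 51
```

Moving over the collar, then checking the lane before turning it.

Call:
carry_out --motion '[0,0,0,-3.66,0.06,0,5.5,0,0,0,-3.66,0.06,0,5.5,0,0,0,-3.66,0.06,0,5.5,0,0,0,-3.66,0.06,0,5.5,0,0,0,0,0,0,5.5,0,0,0,0,0,0,5.5,0,0,0,0,0,0,5.5]'

```text
time_s: 32.45
tcp_pos: [0.5361, -0.0961, 0.2688]
eef_rot: [-180.0, -0.0, -79.0]
contact_force: [0.6, 0.0, 0.5]
gripper_width: 0.055
```

```bash
python3 lane.py; python3 d.py .5376 -.0973 .1675
```

```text
plate []
lane blob 390 174 17.7 local [0.227 0.003]
lane blob 323 178 37.6 local [0.023 0.027]
white px 7
now [ 0.5361 -0.0967  0.2686] [-1.7999e+02 -1.0000e-02 -7.9080e+01] w 0.0549 F [-0.4  0.3  1.7]
tool cm [ 0.09 -0.14 10.11]
```

All three coils are in the lane (the blob has grown to three coil widths, centred at local x 0.227). Gripping the collar.

Call:
carry_out --motion '[0,0,0,0.1,-0.14,3,5.5,0,0,0,0,0,3,5.5,0,0,0,0,0,2,5.5,0,0,0,0,0,1,5.5,0,0,0,0,0,0.6,5.5,0,0,0,0,0,0.3,5.5,0,0,0,0,0,0.1,5.5,0,0,0,0,0,0,5.5,0,0,0,0,0,0,5.5]' --grip_force 15

```text
time_s: 33.25
tcp_pos: [0.5383, -0.0971, 0.1697]
eef_rot: [-179.9, -0.0, -79.1]
contact_force: [0.2, -0.1, 0.2]
gripper_width: 0.0549
```

Call:
carry_out --motion '[0,0,0,0,0,0,3,0,0,0,0,0,0,3,0,0,0,0,0,0,3,0,0,0,0,0,0,3,0,0,0,0,0,0,3,0,0,0,0,0,0,3]'

```text
time_s: 33.75
tcp_pos: [0.538, -0.0969, 0.169]
eef_rot: [-179.9, -0.0, -79.1]
contact_force: [1.0, 1.2, 2.3]
gripper_width: 0.0374
```

Call:
carry_out --motion '[0,0,-5,0,0,0,3,0,0,-5,0,0,0,3,0,0,-5,0,0,0,3,0,0,-5,0,0,0,3,0,0,-5,0,0,0,3,0,0,-5,0,0,0,3,0,0,-5,0,0,0,3,0,0,-5,0,0,0,3,0,0,-5,0,0,0,3,0,0,-5,0,0,0,3,0,0,-5,0,0,0,3,0,0,-5,0,0,0,3,0,0,-5,0,0,0,3,0,0,-5,0,0,0,3,0,0,-4,0,0,0,3,0,0,-3,0,0,0,3,0,0,-2,0,0,0,3,0,0,0,0,0,0,3]'

```text
time_s: 35.25
tcp_pos: [0.5406, -0.094, 0.1691]
eef_rot: [-179.8, -0.3, 0.1]
contact_force: [5.5, 12.6, -0.5]
gripper_width: 0.0372
```

```bash
python3 -c "
from h import *
s=r.get_state();print(s['moment'],s['contact_force'],s['eef_rot'],s['tcp_pos'],s['gripper_width'])"
```

```text
[ 4.65032823 -2.30801418 -0.01186856] [ 5.48660159 12.59359441 -0.5473118 ] [-1.79767026e+02 -3.46129773e-01  1.00305354e-01] [ 0.54063504 -0.09404156  0.16907793] 0.037246302816284285
```

Call:
carry_out --motion '[0,0,-3,0,0,0,3,0,0,-3,0,0,0,3,0,0,0,0,0,0,3,0,0,0,0,0,0,3]'

```text
time_s: 35.58
tcp_pos: [0.5413, -0.0937, 0.1691]
eef_rot: [-179.8, -0.4, 6.0]
contact_force: [8.0, 14.1, -2.2]
gripper_width: 0.0375
```

```bash
python3 -c "
from h import *
s=r.get_state();print(s['moment'],s['contact_force'],s['eef_rot'])"
```

```text
[ 5.07359907 -3.09409086 -0.29540691] [ 8.03444833 14.05213383 -2.21874657] [-179.77779395   -0.44017423    5.96690127]
```

The moment about z rose to about 0.3 N m, which means the stop. I'll release and lift.

Call:
carry_out --motion '[0,0,0,0,0,0,5,0,0,0,0,0,0,5,0,0,0,0,0,0,5,0,0,0,0,0,0,5,0,0,0,0,0,0,5,0,0,0,0,0,-1,5,0,0,0,0,0,-3,5,0,0,0,0,0,-4,5,0,0,0,0,0,-2,5,0,0,0,0,0,0,0,0,0,0,0,0,0,0]'

```text
time_s: 36.5
tcp_pos: [0.5381, -0.0972, 0.2707]
eef_rot: [-180.0, -0.2, 5.9]
contact_force: [0.1, -0.5, -0.6]
gripper_width: 0.0414
```

```bash
python3 d.py .547 .382 .27
```

```text
now [ 0.5381 -0.0972  0.2707] [-179.99   -0.2     5.91] w 0.0414 F [ 0.1 -0.5 -0.6]
tool cm [  5.81 -47.57   0.07]
```

Call:
carry_out --motion '[0,0,0,0.46,-3.96,0,0,0,0,0,0.46,-3.96,0,0,0,0,0,0.46,-3.96,0,0,0,0,0,0.46,-3.96,0,0,0,0,0,0.46,-3.96,0,0,0,0,0,0.46,-3.96,0,0,0,0,0,0.46,-3.96,0,0,0,0,0,0.46,-3.96,0,0,0,0,0,0.46,-3.96,0,0,0,0,0,0.46,-3.96,0,0,0,0,0,0.46,-3.96,0,0,0,0,0,0.46,-3.96,0,0,0,0,-2,0,0,0,0,0,0,0,0,0,0,0,0,0,0,0,0,0,0,0,0,0,0,0,0,0]'

```text
time_s: 37.83
tcp_pos: [0.5433, 0.3803, 0.2682]
eef_rot: [180.0, 0.0, 7.8]
contact_force: [-0.4, 0.0, -0.2]
gripper_width: 0.0007
```

```bash
python3 lane.py; python3 d.py .5438 .3816 .0825
python3 - <<'E'
from h import *
t=cv2.imread('pics/lane.png');cv2.imwrite('pics/f.png',cv2.resize(t[145:225,260:430],(800,376),interpolation=cv2.INTER_CUBIC))
# arm direction from white/bright mask around collar at z .194
from h import r
E
```

```text
plate []
lane blob 390 174 17.7 local [0.227 0.003]
white px 1017
now [0.5435 0.3801 0.2686] [1.7998e+02 1.0000e-02 7.8200e+00] w 0.0003 F [-0.6 -0.4 -0.4]
tool cm [ 0.05 -0.14 18.61]
```

View pics/f.png

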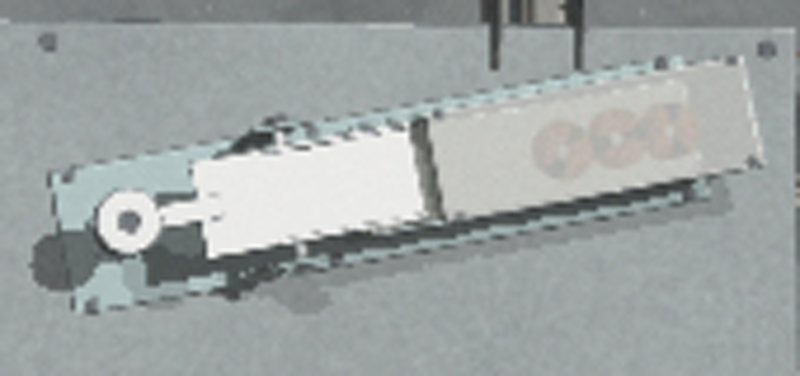

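The arm lies over the rocker's tail ((128,221) to (220,207), along the feeder axis). Three coils are in the lane and the rocker is level. Flipping the toggle back.

Call:
carry_out --motion '[0,0,0,0,0,4,0,0,0,0,0,-0.14,4,0,0,0,0,0,0,4,0,0,0,0,0,0,3,0,0,0,0,0,0,2,0,0,0,0,0,0,1.6,0,0,0,0,0,0,0,0,0,0,0,0,0,0,0,0,0,0,-1,0,0,0,0,0,0,-0.8,0,0,0,0,0,0,-0.7,0,0,0,0,0,0,-0.7,0,0,0,0,0,0,-0.7,0,0,0,0,0,0,-0.7,0,0,0,0,0,0,-0.2,0,0,0,0,0,0,0,0,0,0,0,0,0,0,0,0,0]'

```text
time_s: 39.3
tcp_pos: [0.4955, 0.3762, 0.0827]
eef_rot: [-180.0, -0.0, 7.9]
contact_force: [-0.1, -0.8, 0.5]
gripper_width: 0.0004
```

Call:
carry_out --motion '[0,0,0,2,0,0,0,0,0,0,2,0,0,0,0,0,0,1,0,0,0,0,0,0,0,0,-4,0,0,0,0,0,0,-4,0,0,0,0,0,0,-4,0,0,0,0,0,0,-4,0,0,0,0,0,0,-2,0,0,0,0,0,0,0,0,0,0,0,0,0,0,0]'

```text
time_s: 40.13
tcp_pos: [0.5457, 0.3834, 0.2641]
eef_rot: [-179.9, -0.1, 7.9]
contact_force: [-0.3, -0.2, -0.1]
gripper_width: 0.0005
```

```bash
python3 lane.py
python3 - <<'E'
from h import *
c=snap('scene');s=r.get_state();print(s['tcp_pos'],s['contact_force'])
im=c['pixels'].astype(int)
import pickle
c0=pickle.load(open('scene0.pkl','rb'))['pixels'].astype(int)
t2=cv2.imread('pics/t8.png') # on: ball at crop (262,263)->px(175.5,265.8)
d=np.abs(im-c0).sum(2)
for n,(u,v) in {'off ball':(190.6,270),'on ball':(175.5,266)}.items():
    u,v=int(round(u)),int(round(v));print(n,'diff to start',d[v-4:v+5,u-4:u+5].mean().round(1))
E
```

```text
plate []
lane blob 390 176 17.8 local [ 0.226 -0.   ]
white px 1017
[0.54475747 0.38261775 0.2613619 ] [ 0.6328285  -0.27920785 -0.62111585]
off ball diff to start 53.3
on ball diff to start 33.1
```

The gripper's shadow spoils the comparison, so I'll move aside and check again.

Call:
carry_out --motion '[0,0,0,0,4,0,0,0,0,0,0,4,0,0,0,0,0,0,4,0,0,0,0,0,0,4,0,0,0,0,0,0,4,0,0,0,0,0,0,4,0,0,0,0,0,0,4,0,0,0,0,0,0,4,0,0,0,0,0,0,0,0,0,0,0,0,0,0,0,0,0,0,0,0,0,0,0]'

```text
time_s: 41.15
tcp_pos: [0.5889, 0.0656, 0.2613]
eef_rot: [180.0, 0.1, 7.9]
contact_force: [0.3, 0.6, -0.8]
gripper_width: 0.0004
```

```bash
python3 - <<'E'
from h import *
import pickle
c=snap('scene');s=r.get_state();print(s['tcp_pos'],s['contact_force'])
c0=pickle.load(open('scene0.pkl','rb'))['pixels']
g=lambda a:cv2.cvtColor(a,cv2.COLOR_RGB2GRAY)
on=cv2.resize(cv2.cvtColor(cv2.imread('pics/t8.png'),cv2.COLOR_BGR2GRAY),(170,130),interpolation=cv2.INTER_AREA)
A=g(c['pixels'])[200:330,110:280];B=g(c0)[200:330,110:280]
sl=np.s_[55:92,55:95]
ncc=lambda a,b:float(cv2.matchTemplate(a[sl],b[sl],cv2.TM_CCOEFF_NORMED)[0,0])
print('ncc now-off',ncc(A,B),'now-on',ncc(A,on),'off-on',ncc(B,on))
d=np.abs(c['pixels'].astype(int)-c0).sum(2)
for n,(u,v) in {'off ball':(191,270),'on ball':(175,266)}.items(): print(n,d[v-4:v+5,u-4:u+5].mean().round(1))
E
python3 lane.py
```

```text
[0.58895496 0.0663783  0.2615346 ] [-0.06985728 -0.06912226 -0.49360085]
ncc now-off 0.5757874846458435 now-on 0.2865736782550812 off-on 0.6893525123596191
off ball 68.7
on ball 40.0
plate []
lane blob 390 175 18.0 local [0.226 0.001]
white px 1053
```

The shadows still blur it. I'll print the pixel patch around the bat directly.

Run:
```python
from h import *
import pickle
c=snap('scene')
c0=pickle.load(open('scene0.pkl','rb'))['pixels']
g=lambda a:cv2.cvtColor(a,cv2.COLOR_RGB2GRAY)
A=g(c['pixels']);B=g(c0)
on=cv2.resize(cv2.cvtColor(cv2.imread('pics/t8.png'),cv2.COLOR_BGR2GRAY),(170,130),interpolation=cv2.INTER_AREA)
for n,P in(('now',A[262:290,168:204]),('start',B[262:290,168:204]),('on',on[62:90,58:94])):
    print(n)
    for row in P[::1]: print(''.join('%3d'%(v//10) for v in row))
```

```text
now
 17 17 17 17 17 17 17 17 17 17 17 17 17 17 17 17 17 17 17 17 17 17 17 17 17 17 17 17 16 17 17 17 17 17 10  9
 17 17 17 17 17 16 17 17 17 17 17 17 17 16 16 17 17 17 17 17 17 17 16 17 17 17 17 17 17 16 17 17 17 12  9  8
 17 17 17 17 17 17 17 17 17 17 17 17 17 16 17 17 17 17 17 17 17 16 17 17 17 17 17 17 17 17 17 17 17 10  8  9
 17 17 17 18 18 17 17 17 17 17 17 17 16 17 17 17 17 17 17 17 17 17 17 17 17 17 17 17 17 17 17 17 17 10  9  9
 17 17 17 17 17 17 17 17 17 17 17 17 17 17 17 17 17 17 17 17 17 17 17 17 17 17 17 17 17 17 17 17 13  9  9  9
 17 17 17 17 17 17 17 17 17 17 17 17 17 17 17 17 17 17 17 17 17 17 15 14 15 17 17 17 17 17 17 17 10  9  9  9
 17 17 17 17 17 17 17 17 17 17 17 17 17 17 17 17 17 17 17 17 14 13 12 11 11 15 17 17 17 17 17 12  9  9  9  9
 17 17 17 17 17 17 17 17 17 17 16 16 17 17 17 17 17 17 17 17 12 12 12 11  9 12 17 17 17 17 17 10  9  9  9  9
 17 17 17 17 17 17 17 17 17 17 17 17 17 17 17 17 17 17 17 17 13 11 12 10  8 10 17 17 17 17 17 10  9  9  9  9
 17 17 17 17 17 17 17 17 17 17 17 17 17 17 17 17 17 17 17 17 12 10 10  9  8 13 17 17 17 17 12  9  9  9  9  9
 17 17
[... 7368 characters left out ...]
8 21 22 23 23 23 23 23 23 23 23 23 23 23 20 17
 23 23 23 23 23 23 18 16 13 16 17 16 11  9  8  8  9  9  9 13 17 22 23 23 23 23 23 23 23 23 23 23 23 21 18 17
 23 23 23 23 23 22 14 11 11 12 13 14 14 16 14 10 14 17 16 15 16 22 23 23 23 23 23 23 23 23 23 23 23 18 17 17
 23 23 23 23 23 22 15 13 13 14 20 22 22 19 16 13 15 16 18 21 22 23 23 23 23 23 23 23 23 23 23 23 19 17 17 18
 22 23 23 23 23 23 22 22 22 22 23 23 23 22 22 22 22 21 22 23 23 23 23 23 23 23 23 23 23 23 23 19 16 17 17 17
 18 19 17 20 22 23 23 23 23 23 23 23 23 23 23 23 23 23 23 23 23 23 23 23 23 23 23 23 23 23 21 17 17 17 17 15
 17 17 16 17 19 19 17 20 23 23 23 23 23 23 23 23 23 23 23 23 23 23 23 23 23 23 23 23 23 21 17 17 17 17 16 11
```

The bat's pixels now match the starting off pose exactly; the only difference is the arm's shadow. The robot touches nothing, so I'm handing in.

```bash
python3 -c "
from plant import r
print(r.close_job())"
```

```text
the job is handed in; nothing more can be done
None
```

I did every step in order and handed the job in at about 41 s of robot time. Handing in gives no verdict, so the result below rests on my own checks.

- **Toggle on:** my first two tries passed over the ball with no contact. The reported TCP height reads 31.5 mm lower than the real fingertips. I found this in the images and confirmed it by touching the plate with about 25 N. I corrected every height after that, and the next push flipped the toggle on.
- **Coils:** I set the three coils present on the rocker one at a time, and each tipped into the lane by its own weight.
- **Lock collar:** I turned it counterclockwise until the moment rose at its stop.
- **Toggle off:** I then flipped the toggle back towards the robot.

Last checks:
- The top view showed three coils queued in the lane, the rocker level and the collar arm along the feeder axis over the tail.
- The lane reading was the same after the toggle went back, and no coil was left on the plate.
- A simple image comparison of the toggle was unclear because of the arm's shadow. The pixel patch showed the bat exactly in its starting off position.
- The robot was clear, with only about 0.5 N of force noise. I did not re-measure the reel, tape or screwdriver at the end; no move went near them.

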